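# Reload the bench autosampler

### The job

Draw the sampler's bottle carrier right out from under the clear hood and stand the finished bottles (blue caps) upright in the steel tray. Stand every fresh bottle (orange cap) in a pocket of the carrier with its barcode squarely facing the reader's side of the lane, slide the carrier along its lane under the hood until it is fully home against the end stop, and only then press the green start button. Do not knock the hood, and leave everything else on the bench where it is.

Things in the scene. Friction and masses are not known exactly. Their poses are not given: they have to be found in the camera images.
- sampler: Fixed autosampler. Origin on the bench, on the lane's centre line below the hood's mouth; +y along the lane into the hood, +x across it to the reader, z up. Lane bed y -330 to 250 mm, top 8 mm above the bench, rails 78 mm apart, 26 mm high. End stop face at y = 238 mm. White housing y 255 to 465, x -55 to 125, 150 mm high; grey head on it at x 65 to 121, y 305 to 455, up to 215 mm.
- hood: Clear brittle hood (tunnel) over the lane, frame as sampler, orange edging at its mouth (y = 0): y 0 to 250 mm, outer x -56 to 60 mm, roof 152 (underside) to 157 mm above the bench. Inside, 45 mm free each side of the centre line. A steel beam lies over the roof at x 60 to 84 mm, up to 181 mm. Do not knock it.
- reader (a point): Centre of the dark red reader window, 55 mm to the +x side of the lane's centre line, inside the hood; axes as sampler. Its grey block: x 56 to 106 mm, y 0 to 250 mm, 105 mm high in the sampler's frame.
- start (a joint): Green start button, 32 mm across, on top of the white housing: 0 up, 0.006 m fully down, springs back; takes 5 N to push fully down; it counts as pressed from 0.004 m.
- start_top (a point): Middle of the top of the green start button (press straight down).
- carrier_deck (a point): White loose carrier (0.36 to 0.6 kg) lying in the lane, plain friction: middle of its pocket floor, 10 mm above its underside, axes as the sampler's. 74 x 232 mm (y -116 to 116). 3 pockets at y = -76, 0, 76 mm, inside 66 (x) by 72 mm, walls 14 mm above the floor. Home against the stop this point is at sampler y = 122 mm; right out: about -120 (beyond -105). Starts nearly home.
- carrier_handle (a point): Grip point of the carrier's blue upright pull post, 206 mm along -y from the carrier's middle and 75 mm above the pocket floor. Post 36 (x) by 14 mm (y), rising 30 mm above this point; it stands on a low tongue 10 mm thick; 83 mm free between post and carrier end. Axes as carrier_deck.
- tray: Fixed shallow steel tray for the finished bottles, 86 (x) x 260 (y) x 22 mm high, walls and floor 4 mm thick, room for three in a row along y; origin under its centre.
- fresh0_mid (a point): Fresh bottle, amber glass, orange cap, loose, 0.15 to 0.31 kg: point on its axis half-way up, 58 mm above its underside; +x out through the middle of the barcode label, z up. Body 58 mm across up to 78 mm, then a neck and a cap 46 mm across from 92 to 116 mm (grip the cap from above). A white seal strip on the cap marks the barcode's side. May be absent.
- fresh0_label (a point): Middle of its barcode label: on the surface 29 mm from the axis, 42 mm above the underside.
- fresh1_mid (a point): Another fresh bottle, the same as fresh0. May be absent.
- fresh1_label (a point): Middle of its barcode label: on the surface 29 mm from the axis, 42 mm above the underside.
- fresh2_mid (a point): Another fresh bottle, the same as fresh0. May be absent.
- fresh2_label (a point): Middle of its barcode label: on the surface 29 mm from the axis, 42 mm above the underside.
- finished0_mid (a point): Finished bottle: the same shape and point as fresh0_mid, but with a blue cap; it may be turned any way. It starts in a carrier pocket. May be absent.
- finished1_mid (a point): Finished bottle: the same shape and point as fresh0_mid, but with a blue cap; it may be turned any way. It starts in a carrier pocket. May be absent.
- finished2_mid (a point): Finished bottle: the same shape and point as fresh0_mid, but with a blue cap; it may be turned any way. It starts in a carrier pocket. May be absent.
- beaker: Bystander, loose: glass beaker, 72 mm across, 95 mm high; origin under its centre. Leave it alone.
- media: Bystander, loose: clear bottle with orange cap, 80 mm across, 165 mm high (larger than the samples; not a sample); origin under its centre. Leave it alone.
- jar: Bystander, loose: clear jar with black lid, 64 mm across, 75 mm high; origin under its centre. Leave it alone.
- dish: Bystander, loose: Petri dish, 70 mm across, 18 mm high; origin under its centre. Leave it alone.
- marker: Bystander, loose: marker pen lying along its x, 135 mm long, 18 mm thick; origin under its centre. Leave it alone.
- tipbox: Bystander, loose: blue pipette-tip box, 85 x 120 x 68 mm; origin under its centre. Leave it alone.
Mind the look-alikes: they are no part of the job. What is shaped like the part that bears fresh2_mid but pink is not meant.

How it is judged:
By the outcome, as a careful person would: the job done as asked, in the order asked, and still so for the second after the job is handed in, with the robot touching nothing.
Of fresh0, fresh1, fresh2 only 2 to 3 are there at a start; the rules pass over those that are not, and their reading is None.
Of finished0, finished1, finished2 only 2 to 3 are there at a start; the rules pass over those that are not, and their reading is None.
At some moment in a run one of fresh0, fresh1, fresh2 may be knocked a few centimetres aside while the robot is not near it.
Once in a run the grip may slacken for a moment while it holds something.
It also fails if it takes over 208 s, if anything falls off the work surface, if the arm or the gripper's body presses on something with over 40 N, if the wrist force passes 120 N, or if a joint passes its speed limit or range.

### The arm

A 7-joint arm with a two-finger parallel gripper is mounted at the origin on the work surface. World frame = base frame: x ahead of the robot, y to its left, z up, the work surface at z = 0. Lengths are in m, angles in rad, forces in N, time in s.
With the tool pointing down it reaches from about 0.425 to 0.925 m from the base axis. Payload 6.8 kg.
Tool frame: the origin (TCP) lies midway between the tips of the shut fingers; the grasp point (between the pads) lies 19 mm behind it; y points along the fingers, z is the direction in which the jaws open and shut, and the axes are right-handed (so a half turn about y gives the same grasp; the last joint's range is limited). The gripper opens to 85 mm and grips with 20 to 120 N. Pads are 22 mm wide; open, the fingers measure 114 mm over their backs; the gripper's body (76 mm by 85 mm) begins 54 mm behind the grasp point. The pads swing forward as they close: fully open they stand 13 mm farther back than shut.
Start: joints at [-1.369, 0.477, 0.022, 1.555, -0.011, 1.109, -0.083], TCP at [0.206, 0.643, 0.231] pointing down, gripper open.
Joint ranges: [-2.96, 2.96], [-0.34, 2.1], [-1.41, 1.46], [0.24, 2.44], [-1.37, 4.51], [0.17, 1.92], [-2.96, 2.96]. Speed limits (rad/s): [2.39, 2.39, 3.14, 3.14, 3.14, 3.14, 3.14].

### API

Orientations are given as a rotation vector (axis times angle).
In Python, from bench import r gives the robot as it stands.
- The arm moves only by the tool send_rows, never from a script. Its argument "rows" is text: rows parted by semicolons, each of 6 numbers parted by spaces: the shift along the world's x, y, z in m, then the turn, a rotation vector about the world's x, y, z in rad. A call has 1 to 20 rows; each row shifts and turns the commanded pose from where the row before left it; what a row does not reach is not made up. A row lasts 1/10 s, in which the tool goes at most 50 mm and 8.59 degrees, less where a joint would pass 70% of its speed; a pose out of reach is approached as far as the arm can. A call is refused whole if a number of a shift passes 0.05 or a number of a turn 0.15, either way. A call with a gripper value outside its range is refused whole. "grip" is the finger opening in m, from 0 to 0.0854, set as the call begins (left out, the last holds). The fingers move at their own pace and stop on an object; "grip_force" is the grip in N (left out, the last holds). Time passes only in rows, so rows that do not move let the fingers close. It gives the time, the measured TCP pose, the force and the opening at its end, in the units of the state.
- r.get_obs(): the state, without advancing time (a new reading comes with each control period).
- r.grab_frame(name): name is "scene" or "top" or "wrist"; returns a dict with "pixels" (480x640x3 uint8, red, green, blue), "intrinsics" (3x3 intrinsics, pixels), "position" and "orientation" of the camera in the world. Camera axes: x right, y up, looking along -z (the intrinsics and any distortion apply to the point x, -y, -z); pixel columns grow to the right and rows downward; lengths in m; the calibration is good to about 2 mm. The wrist camera is an equidistant fisheye: a pixel r from the principal point sees the ray r / f radians off the axis. A picture is of the moment at which its call begins. There is no depth.
- r.hand_in(): hands the job in, once; it reports no verdict.
The state is a dict: "clock": time; "joints": joint angles; "qvel": joint speeds; "tau": joint torques, N m; "tcp_pos": TCP position; "orientation": TCP orientation; "contact_force": force on the tool from outside, world axes, zero at the start; "moment": the same for the moment, N m; "grip_width": finger opening in m.
Only numpy, scipy, OpenCV 4.12 (cv2) and the standard library are available. Lean on these libraries where they do the work, as an engineer would, in place of code of your own. Each camera call takes 0.05 s, during which the arm holds its last target.

## Working session

There is one attempt and no reset: what is moved stays moved. The work goes in short steps, Python scripts to look and compute and a tool call to move; the robot and the scene stay as the last step left them, time stands still between calls to the robot, and variables do not carry over. Pictures are saved under pics/ and viewed, and the job is handed in when it is done.

Besides the shell and the picture viewer there is one more tool, called after ">>>" as name(argument=value, ...) on one line, values as JSON. send_rows: Moves the arm, as the interface text tells. Its arguments: {"type":"object","properties":{"rows":{"type":"string"},"grip":{"type":"number"},"grip_force":{"type":"number"}},"required":["rows"]}

```bash
ls; mkdir -p pics
python3 - <<'E'
from bench import r
import cv2,pickle
o=r.get_obs()
print({k:(v if not hasattr(v,'round') else v) for k,v in o.items()})
for n in ["scene","top","wrist"]:
    f=r.grab_frame(n)
    cv2.imwrite(f"pics/{n}0.png",f["pixels"][:,:,::-1])
    pickle.dump(f,open(f"pics/{n}0.pkl","wb"))
    print(n,f["intrinsics"],f["position"],f["orientation"], [k for k in f])
E
```

```text
pics
{'clock': 0.0, 'joints': array([-1.36911854,  0.47779635,  0.02232692,  1.55646748, -0.01153274,
        1.10928062, -0.08312023]), 'qvel': array([-1.56876872e-03, -1.20050913e-03, -1.56072297e-05, -3.13203572e-04,
       -1.16346363e-06, -1.24410760e-03, -7.81294983e-04]), 'tau': array([-6.15575536e-04, -5.96464384e+01,  1.60748642e+00, -2.81184125e+01,
        1.24319899e-02,  9.44002066e-03, -3.07556536e-05]), 'tcp_pos': array([0.20558786, 0.64230377, 0.23032119]), 'orientation': array([-1.55890683,  0.24332831, -0.24304202]), 'contact_force': array([-0.07301333, -0.22535377,  0.65686438]), 'moment': array([ 0.01162278, -0.03241604,  0.04635486]), 'grip_width': 0.08515035439731455}
scene [[458.72212025   0.         308.3711853 ]
 [  0.         458.72212025 239.24348038]
 [  0.           0.           1.        ]] [ 1.00996669 -0.83099294  0.75115171] [0.97405914 0.26240707 0.4384385 ] ['pixels', 'intrinsics', 'position', 'orientation']
top [[469.94486604   0.         312.84821526]
 [  0.         469.94486604 233.86464664]
 [  0.           0.           1.        ]] [0.42790248 0.03189688 1.24731752] [ 0.07893692 -0.07884343 -1.56264239] ['pixels', 'intrinsics', 'position', 'orientation']
wrist [[371.64829954   0.         316.97812896]
 [  0.         371.64829954 239.36012843]
 [  0.           0.           1.        ]] [0.14378096 0.66346486 0.37248215] [-0.22826979 -0.16264993  1.25314666] ['pixels', 'intrinsics', 'position', 'orientation']
```

View pics/scene0.png

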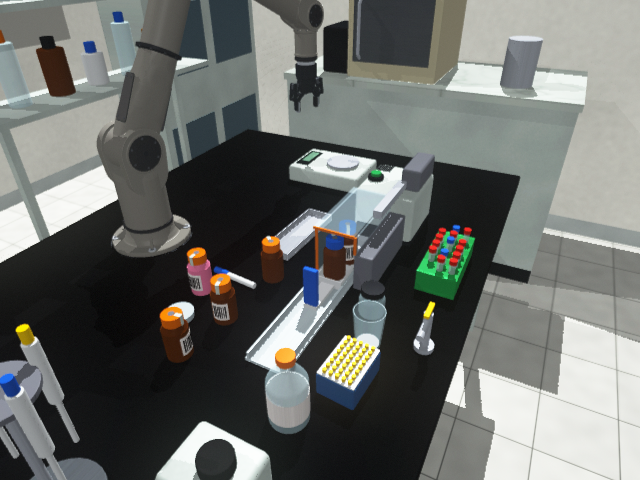

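View pics/top0.png

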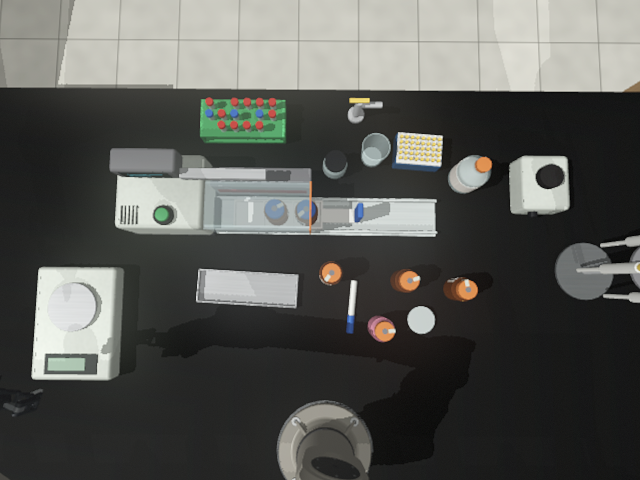

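View pics/wrist0.png

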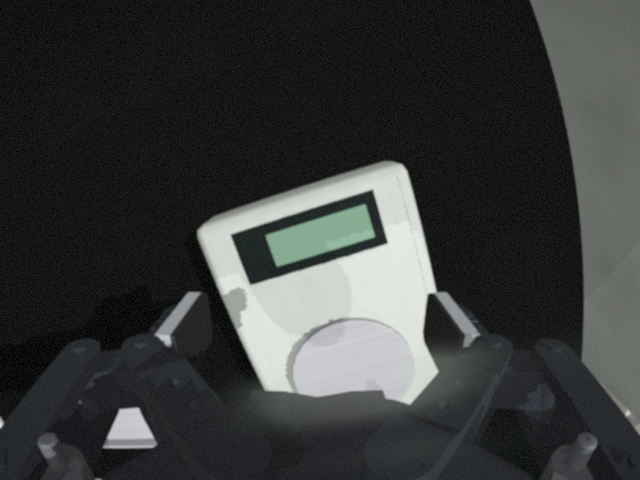

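```bash
cat > h.py <<'E'
import numpy as np,cv2,pickle
from scipy.spatial.transform import Rotation as R
def grab(n,tag=None):
    from bench import r
    f=r.grab_frame(n)
    if tag: cv2.imwrite(f"pics/{n}_{tag}.png",f["pixels"][:,:,::-1]); pickle.dump(f,open(f"pics/{n}_{tag}.pkl","wb"))
    return f
def proj(f,P,fish=False):
    P=np.atleast_2d(P); c=(P-f["position"])@R.from_rotvec(f["orientation"]).as_matrix()
    x,y,z=c[:,0],-c[:,1],-c[:,2]; K=f["intrinsics"]
    if fish:
        rr=np.hypot(x,y);th=np.arctan2(rr,z);s=th/np.maximum(rr,1e-9)
        return np.c_[K[0,0]*x*s+K[0,2],K[1,1]*y*s+K[1,2]]
    return np.c_[K[0,0]*x/z+K[0,2],K[1,1]*y/z+K[1,2]]
def ray(f,uv,fish=False):
    uv=np.atleast_2d(uv).astype(float);K=f["intrinsics"]
    a=(uv[:,0]-K[0,2])/K[0,0];b=(uv[:,1]-K[1,2])/K[1,1]
    if fish:
        th=np.hypot(a,b);s=np.sin(th)/np.maximum(th,1e-9);d=np.c_[a*s,-b*s,-np.cos(th)]
    else: d=np.c_[a,-b,-np.ones_like(a)]
    d=d@R.from_rotvec(f["orientation"]).as_matrix().T
    return d/np.linalg.norm(d,axis=1)[:,None]
def atz(f,uv,z,fish=False):
    d=ray(f,uv,fish);p=f["position"];return p+d*((z-p[2])/d[:,2])[:,None]
def tri(fs,uvs,fish=None):
    A=np.zeros((3,3));b=np.zeros(3)
    for i,(f,uv) in enumerate(zip(fs,uvs)):
        d=ray(f,uv,bool(fish and fish[i]))[0];M=np.eye(3)-np.outer(d,d);A+=M;b+=M@f["position"]
    return np.linalg.solve(A,b)
def crop(f,x0,y0,w,h,s,name):
    im=f["pixels"][y0:y0+h,x0:x0+w,::-1]
    cv2.imwrite(name,cv2.resize(im,None,fx=s,fy=s,interpolation=cv2.INTER_CUBIC))
E
python3 - <<'E'
from h import *
t=pickle.load(open("pics/top0.pkl","rb"));s=pickle.load(open("pics/scene0.pkl","rb"))
crop(t,190,140,260,200,3,"pics/c1.png")
crop(s,150,170,270,200,3,"pics/c2.png")
E
```

```text
(no output)
```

View pics/c1.png

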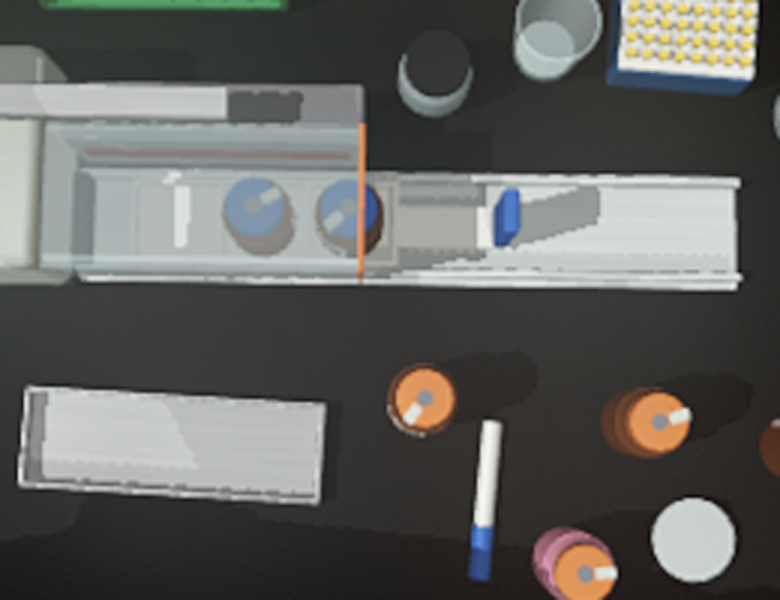

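View pics/c2.png

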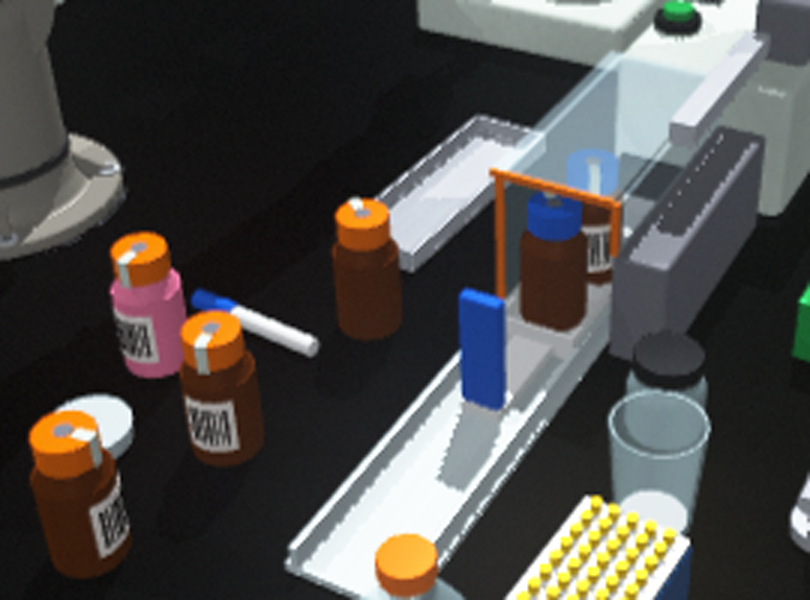

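```bash
cat > fit.py <<'E'
from h import *
from scipy.optimize import least_squares
t=pickle.load(open("pics/top0.pkl","rb"));s=pickle.load(open("pics/scene0.pkl","rb"))
C=lambda a,b:(a/3+190,b/3+140)
D=lambda a,b:(a/3+150,b/3+170)
obs=[(t,C(740,181),(.0415,-.330,.026)),(t,C(740,284),(-.0415,-.330,.026)),
(t,C(363,124),(.060,0,.157)),(t,C(361,282),(-.056,0,.157)),
(s,D(493,170),(-.056,0,.157)),(s,D(620,203),(.060,0,.157)),
(s,D(290,560),(-.0415,-.330,.026)),
(t,C(365,87),(.106,0,.105))]
def T(p,q):
    c,sn=np.cos(p[2]),np.sin(p[2]);return np.array([p[0]+c*q[0]-sn*q[1],p[1]+sn*q[0]+c*q[1],q[2]])
def res(p): return np.concatenate([proj(f,T(p,q))[0]-uv for f,uv,q in obs])
r_=least_squares(res,[.5,.03,0],loss='soft_l1')
print(r_.x,np.degrees(r_.x[2]));print(res(r_.x).reshape(-1,2).round(1))
S=r_.x;np.save("S.npy",S)
print("start",tri([t,s],[(163,214),(376.5,172)]))
print("mouth pt tri",tri([t,s],[C(361,282),D(493,170)]),tri([t,s],[C(363,124),D(620,203)]))
print("handle",atz(t,C(508,190),.123),tri([t,s],[C(510,203),D(483,293)]))
for n,a,b in [("f_a",C(422,400),D(362,205)),("f_b",C(660,423),D(213,318)),("f_c",(466,289),D(66,425)),("pink",C(585,573),D(143,243))]:
    print(n,tri([t,s],[a,b]),atz(t,a,.116)[0])
for n,q in [("fin0",C(350,210)),("fin1",C(256,205))]: print(n,atz(t,q,.018+.116)[0])
print("tray",atz(t,[C(24,388),C(326,405),C(319,503),C(20,486)],.022), atz(t,[C(24,388),C(326,405),C(319,503),C(20,486)],.022).mean(0))
E
python3 fit.py
```

```text
[ 0.60189563  0.03761221 -0.00813939] -0.4663526066628159
[[-0.   0.5]
 [ 0.3 -2.5]
 [ 0.2  0.2]
 [ 0.1 -3.6]
 [-1.4 -0.5]
 [-1.2 -0.3]
 [-0.1 -4.1]
 [-0.1 -1.3]]
start [0.58161885 0.37968496 0.17132131]
mouth pt tri [0.54251242 0.04089966 0.15236307] [0.66351313 0.03799416 0.15589101]
handle [[ 0.61636206 -0.07967258  0.123     ]] [ 0.60427692 -0.08155163  0.12606477]
f_a [ 0.44774026 -0.01040836  0.12067687] [ 0.44714931 -0.01104028  0.116     ]
f_b [ 0.43161396 -0.19856798  0.12266939] [ 0.43012093 -0.20113088  0.116     ]
f_c [ 0.4114496  -0.33521106  0.11623681] [ 0.41198039 -0.33479058  0.116     ]
pink [ 0.31365259 -0.13849247  0.11905353] [ 0.31178965 -0.14021647  0.116     ]
fin0 [0.59752433 0.04751967 0.134     ]
fin1 [0.60104921 0.1225662  0.134     ]
tray [[0.45680122 0.33043369 0.022     ]
 [0.44387599 0.06850305 0.022     ]
 [0.35988254 0.07370499 0.022     ]
 [0.37263997 0.33124855 0.022     ]] [0.40829993 0.20097257 0.022     ]
```

```bash
cat > ov.py <<'E'
from h import *
def T(p,q):
    q=np.atleast_2d(q).astype(float);c,s=np.cos(p[2]),np.sin(p[2])
    return np.c_[p[0]+c*q[:,0]-s*q[:,1],p[1]+s*q[:,0]+c*q[:,1],q[:,2]]
def box(x0,x1,y0,y1,z): return [(x0,y0,z),(x1,y0,z),(x1,y1,z),(x0,y1,z)]
def overlay(f,S,x0,y0,w,h,sc,name,extra=[]):
    im=cv2.resize(f["pixels"][y0:y0+h,x0:x0+w,::-1],None,fx=sc,fy=sc,interpolation=cv2.INTER_CUBIC)
    for b,col in [(box(-.039,.039,-.33,.25,.026),(0,255,255)),(box(-.056,.06,0,.25,.157),(0,255,0)),(box(.056,.106,0,.25,.105),(255,0,255)),(box(-.055,.125,.255,.465,.150),(255,255,0)),(box(.065,.121,.305,.455,.215),(0,0,255))]:
        p=(proj(f,T(S,b))-[x0,y0]+.5)*sc
        cv2.polylines(im,[p.round().astype(np.int32)],True,col,1,cv2.LINE_AA)
    for P in extra:
        p=(proj(f,P)-[x0,y0]+.5)*sc; cv2.polylines(im,[p.round().astype(np.int32)],True,(0,0,255),1,cv2.LINE_AA)
    cv2.imwrite(name,im)
E
python3 - <<'E'
from ov import *
t=pickle.load(open("pics/top0.pkl","rb"));s=pickle.load(open("pics/scene0.pkl","rb"))
S=np.load("S.npy"); S[2]=-.012
overlay(t,S,100,140,350,140,2.28,"pics/o1.png");overlay(s,S,230,130,220,240,2.5,"pics/o2.png")
E
```

```text
(no output)
```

View pics/o1.png

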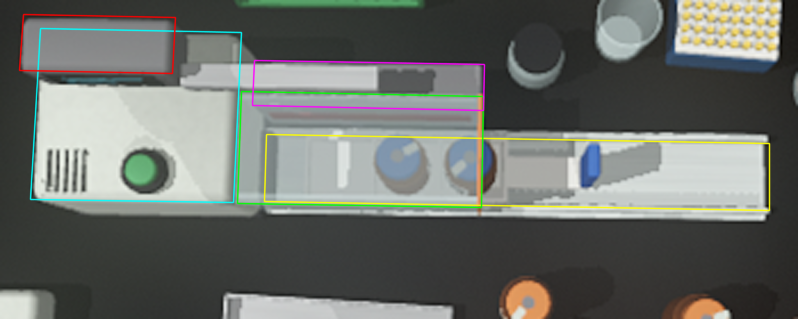

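View pics/o2.png

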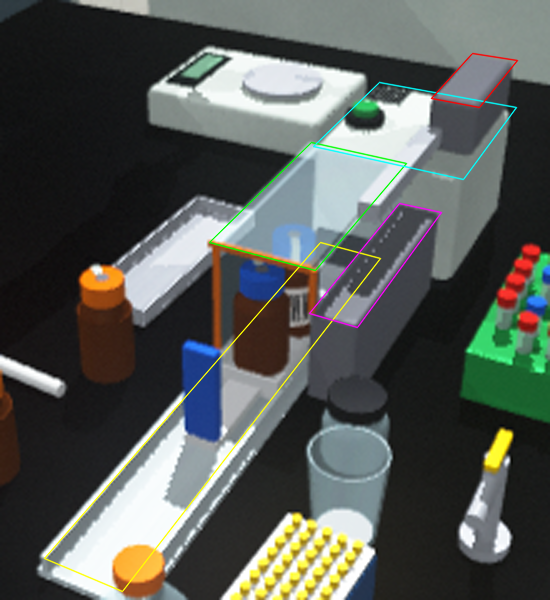

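Run:
```python
from ov import *
t=pickle.load(open("pics/top0.pkl","rb"));s=pickle.load(open("pics/scene0.pkl","rb"))
crop(t,205,190,120,60,6.5,"pics/e1.png");crop(t,325,180,120,70,6.5,"pics/e2.png")
```

```text
(no output)
```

View pics/e1.png

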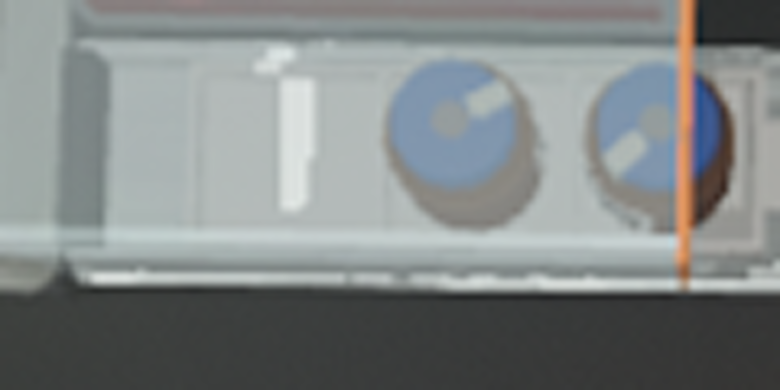

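View pics/e2.png

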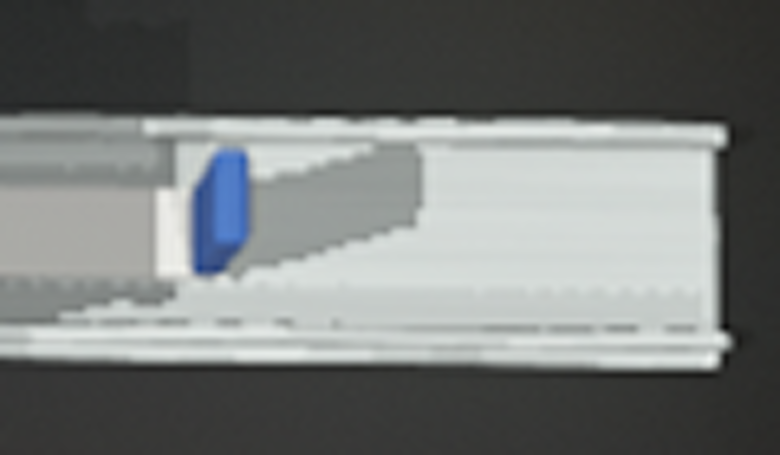

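Run:
```python
from ov import *
t=pickle.load(open("pics/top0.pkl","rb"))
for a,b,z in [((217.3,233.8),(435.5,236.6),.005),((325,198),(436.5,199.1),.026)]:
    P=atz(t,[a,b],z);d=P[1]-P[0];print(P,np.arctan(d[0]/-d[1])*-1*-1, "yaw",np.arctan2(-( -d[0]),-d[1]))
P=atz(t,[(325+145/6.5,180+130/6.5),(325+725/6.5,180+135/6.5),(325,180+335/6.5),(325+730/6.5,180+340/6.5)],.026);print(P)
print("handle",atz(t,[(360.7,210.3)],.123))
# caps in e1
print(atz(t,[(205+452/6.5,190+122/6.5),(205+660/6.5,190+125/6.5)],.134))
```

```text
[[ 0.55169737  0.28624426  0.005     ]
 [ 0.54812598 -0.29336249  0.005     ]] -0.006161667441949187 yaw -0.006161667441949187
[[ 0.64621529  0.00103316  0.026     ]
 [ 0.64526498 -0.29242897  0.026     ]] -0.0032382645951450186 yaw -0.0032382645951450186
[[ 0.64128155 -0.05768444  0.026     ]
 [ 0.64081785 -0.29244252  0.026     ]
 [ 0.55743894  0.00066838  0.026     ]
 [ 0.55739386 -0.29280791  0.026     ]]
handle [[ 0.59934885 -0.08292075  0.123     ]]
[[0.59998188 0.12445345 0.134     ]
 [0.59938239 0.04784148 0.134     ]]
```

Run:
```python
from ov import *
from bench import r
np.set_printoptions(precision=4,suppress=True)
o=r.get_obs();print(R.from_rotvec(o["orientation"]).as_matrix())
t=pickle.load(open("pics/top0.pkl","rb"));w=pickle.load(open("pics/wrist0.pkl","rb"))
Rt=R.from_rotvec(o["orientation"]).as_matrix()
print("cam in tool",Rt.T@(w["position"]-o["tcp_pos"]));print(Rt.T@R.from_rotvec(w["orientation"]).as_matrix())
for n,uv,z in [("media cap",(483,165),.165),("tipbox",(418,147),.068),("beaker",(376,146),.095),("jar",(335,160),.075),("dish",(421,320),.018),("marker",(351,306),.018)]: print(n,atz(t,uv,z))
crop(t,310,250,180,100,4.4,"pics/c3.png")
```

```text
[[ 0.9524 -0.0003  0.3049]
 [-0.3049 -0.0014  0.9524]
 [ 0.0001 -1.     -0.0014]]
cam in tool [-0.0653 -0.1419  0.001 ]
[[ 0.0006 -0.9659 -0.2591]
 [ 0.0015  0.2591 -0.9659]
 [ 1.      0.0002  0.0016]]
media cap [[ 0.7024 -0.3664  0.165 ]]
tipbox [[ 0.7731 -0.2364  0.068 ]]
beaker [[ 0.767  -0.1248  0.095 ]]
jar [[ 0.7357 -0.0228  0.075 ]]
dish [[ 0.3303 -0.2483  0.018 ]]
marker [[ 0.3649 -0.0676  0.018 ]]
```

View pics/c3.png

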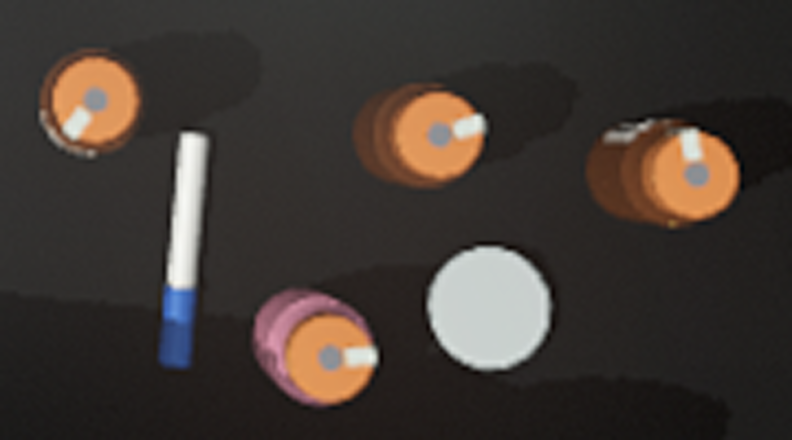

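>>> send_rows(rows="0.01967 -0.0363 0 0 0 0.0152;0.01967 -0.0363 0 0 0 0.0152;0.01967 -0.0363 0 0 0 0.0152;0.01967 -0.0363 0 0 0 0.0152;0.01967 -0.0363 0 0 0 0.0152;0.01967 -0.0363 0 0 0 0.0152;0.01967 -0.0363 0 0 0 0.0152;0.01967 -0.0363 0 0 0 0.0152;0.01967 -0.0363 0 0 0 0.0152;0.01967 -0.0363 0 0 0 0.0152;0.01967 -0.0363 0 0 0 0.0152;0.01967 -0.0363 0 0 0 0.0152;0.01967 -0.0363 0 0 0 0.0152;0.01967 -0.0363 0 0 0 0.0152;0.01967 -0.0363 0 0 0 0.0152;0.01967 -0.0363 0 0 0 0.0152;0.01967 -0.0363 0 0 0 0.0152;0.01967 -0.0363 0 0 0 0.0152;0.01967 -0.0363 0 0 0 0.0152;0.01967 -0.0363 0 0 0 0.0152", grip=0.06)

```text
clock: 2.15
tcp_pos: [0.5996, -0.0845, 0.2311]
orientation: [-1.571, 0.004, -0.004]
contact_force: [0.7, 0.9, 0.8]
grip_width: 0.0601
```

Run:
```python
from ov import *
w=grab("wrist","1");o=None
cv2.imwrite("pics/w1.png",w["pixels"][:,:,::-1])
print(proj(w,[[.599,-.083,.123],[.617,-.083,.123],[.581,-.083,.123]],True))
```

```text
[[318.29485165 235.79190604]
 [318.41058295 260.40686212]
 [318.17093518 210.3102766 ]]
```

View pics/w1.png

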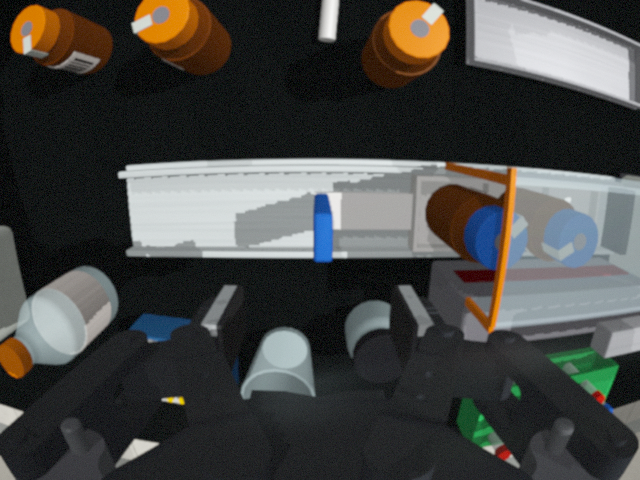

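>>> send_rows(rows="0 0.0005 -0.04 0 0 0;0 0.0005 -0.04 0 0 0;0 0.0005 -0.04 0 0 0;0 0 -0.037 0 0 0;0 0 0 0 0 0")

```text
clock: 2.7
tcp_pos: [0.595, -0.0807, 0.0694]
orientation: [-1.57, 0.012, 0.004]
contact_force: [-1.0, 0.4, -0.5]
grip_width: 0.0598
```

>>> send_rows(rows="0 0 0 0 0 0;0 0 0 0 0 0;0 0 0 0 0 0;0 0 0 0 0 0;0 0 0 0 0 0;0 0 0 0 0 0", grip=0.0, grip_force=40)

```text
clock: 3.3
tcp_pos: [0.6008, -0.0811, 0.0767]
orientation: [-1.57, 0.001, -0.007]
contact_force: [-0.3, 2.0, 5.5]
grip_width: 0.0133
```

>>> send_rows(rows="0 -0.003 0 0 0 0;0 -0.006 0 0 0 0;0 -0.01 0 0 0 0;0 -0.012 0 0 0 0;0 -0.012 0 0 0 0;0 -0.012 0 0 0 0;0 -0.012 0 0 0 0;0 -0.012 0 0 0 0;0 -0.012 0 0 0 0;0 -0.012 0 0 0 0;-0.001 -0.012 0 0 0 0;0 -0.012 0 0 0 0;0 -0.012 0 0 0 0;0 -0.012 0 0 0 0;0 -0.012 0 0 0 0;0 -0.012 0 0 0 0;0 -0.012 0 0 0 0;0 -0.012 0 0 0 0;0 -0.01 0 0 0 0;0 -0.006 0 0 0 0")

```text
clock: 5.3
tcp_pos: [0.6008, -0.2933, 0.0767]
orientation: [-1.567, -0.001, -0.005]
contact_force: [-0.4, 12.1, 9.5]
grip_width: 0.0133
```

>>> send_rows(rows="0 0 0 0 0 0;0 0 0 0 0 0;0 0 0 0 0 0;0 0 0 0 0 0", grip=0.06)

```text
clock: 5.7
tcp_pos: [0.5981, -0.2968, 0.0745]
orientation: [-1.571, 0.005, -0.005]
contact_force: [0.5, -0.1, 0.7]
grip_width: 0.0598
```

>>> send_rows(rows="0 0 0.03 0 0 0;0 0 0.05 0 0 0;0 0 0.05 0 0 0;0 0 0.025 0 0 0;0 0 0 0 0 0")

```text
clock: 6.2
tcp_pos: [0.6003, -0.2982, 0.2345]
orientation: [-1.574, -0.001, -0.011]
contact_force: [0.5, -0.2, 0.3]
grip_width: 0.0601
```

Run:
```python
from ov import *
t=grab("top","2");s=grab("scene","2");w=grab("wrist","2")
crop(t,190,150,300,200,2.6,"pics/t2.png")
crop(s,150,170,270,200,2.9,"pics/s2.png")
```

```text
(no output)
```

View pics/t2.png

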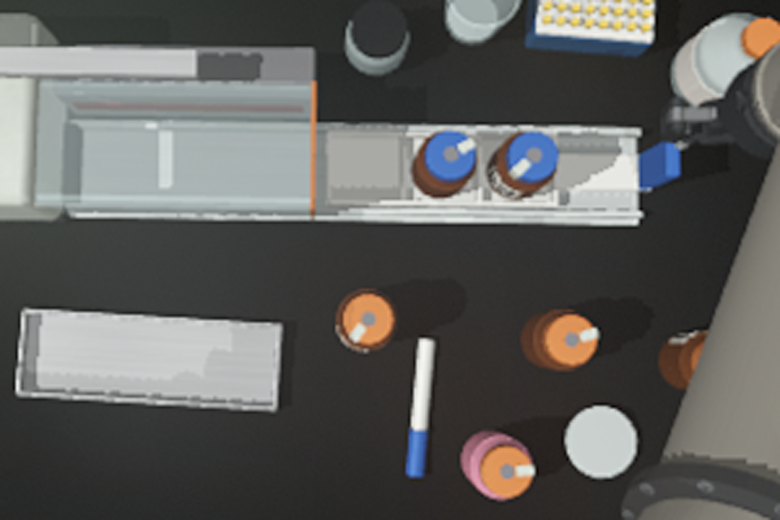

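View pics/s2.png

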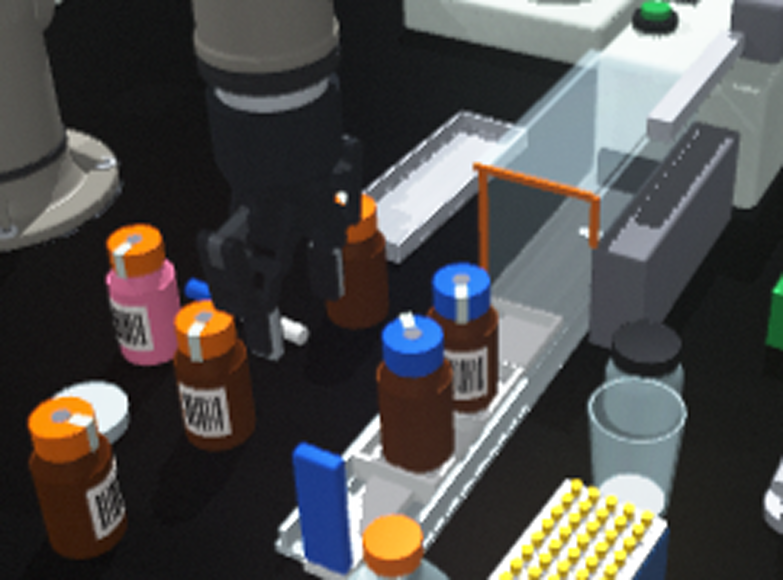

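View pics/wrist_2.png

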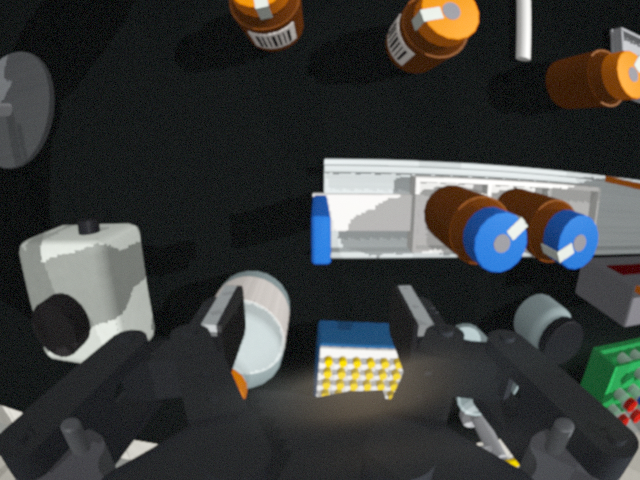

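```bash
cat > caps.py <<'E'
from ov import *
def caps(f,col,fish=False,z=.116,amin=60):
    hsv=cv2.cvtColor(f["pixels"],cv2.COLOR_RGB2HSV)
    lo,hi=((5,140,120),(18,255,255)) if col=='o' else ((105,140,90),(125,255,255))
    m=cv2.inRange(hsv,lo,hi)
    m=cv2.morphologyEx(m,cv2.MORPH_OPEN,np.ones((2,2)))
    n,lab,st,c=cv2.connectedComponentsWithStats(m)
    out=[]
    for i in range(1,n):
        if st[i,4]>amin: out.append((st[i].tolist(),c[i].round(1).tolist(),atz(f,c[i],z,fish)[0].round(4).tolist()))
    return out
E
python3 - <<'E'
from caps import *
t=pickle.load(open("pics/top_2.pkl","rb"));s=pickle.load(open("pics/scene_2.pkl","rb"));w=pickle.load(open("pics/wrist_2.pkl","rb"))
for f,c,fi,z in [(t,'b',0,.134),(t,'o',0,.116)]:
    for x in caps(f,c,fi,z): print(x)
dots={'A':((190+534/2.6,150+155/2.6),(150+410/2.9,170+328/2.9),(503,241)),'B':((190+450/2.6,150+154/2.6),(150+461/2.9,170+277/2.9),(580,243))}
for k,(a,b,c) in dots.items(): print(k,atz(t,a,.134),atz(s,b,.134),atz(w,c,.134,True),tri([t,s,w],[a,b,c],[0,0,1]))
E
```

```text
([355, 202, 19, 18, 204], [362.8, 211.2], [0.5955, -0.0868, 0.134])
([386, 202, 19, 19, 197], [396.1, 210.3], [0.5983, -0.1665, 0.134])
([437, 206, 16, 17, 226], [444.2, 214.1], [0.5898, -0.2815, 0.134])
([347, 317, 8, 18, 120], [350.6, 325.1], [0.3266, -0.0572, 0.134])
([477, 158, 16, 15, 170], [483.8, 164.6], [0.7159, -0.3863, 0.116])
([323, 264, 20, 20, 232], [332.8, 272.6], [0.4489, -0.0162, 0.116])
([399, 272, 22, 20, 263], [408.6, 281.8], [0.4281, -0.1979, 0.116])
([376, 323, 19, 19, 224], [384.3, 331.8], [0.31, -0.1385, 0.116])
A [[ 0.5998871  -0.16482626  0.134     ]] [[ 0.59676737 -0.16078947  0.134     ]] [[ 0.59885514 -0.16136501  0.134     ]] [ 0.59868196 -0.1638456   0.13727794]
B [[ 0.60029557 -0.08749639  0.134     ]] [[ 0.60047935 -0.08653675  0.134     ]] [[ 0.60111114 -0.0851276   0.134     ]] [ 0.60055827 -0.08706037  0.13507939]
```

>>> send_rows(rows="0 0.0121 0 0 0 -0.1428;0 0.0121 0 0 0 -0.1428;0 0.0121 0 0 0 -0.1428;0 0.0121 0 0 0 -0.1428;0 0.0121 0 0 0 -0.1428;0.001 0.0121 0 0 0 -0.1428;0 0.0121 0 0 0 -0.1428;0 0.0121 0 0 0 -0.1428;0 0.0121 0 0 0 -0.1428;0 0.0121 0 0 0 -0.1428;0 0.0121 0 0 0 -0.1428;0 0 0 0 0 0;0 0 0 0 0 0", grip=0.065)

```text
clock: 7.65
tcp_pos: [0.5985, -0.1634, 0.2281]
orientation: [-1.211, 1.212, -1.21]
contact_force: [0.0, -1.0, -0.2]
grip_width: 0.0652
```

Run:
```python
from caps import *
from bench import r
o=r.get_obs();print(o["tcp_pos"],o["joints"].round(2),R.from_rotvec(o["orientation"]).as_matrix().round(3))
w=grab("wrist","3")
print(proj(w,[[.599,-.1635,.134],[.6,-.0868,.134]],True))
```

```text
[ 0.598549   -0.16341258  0.22807034] [-0.36  0.47  0.73  1.73 -0.35  1.08  0.48] [[-0.001 -0.002  1.   ]
 [-1.    -0.001 -0.001]
 [ 0.001 -1.    -0.002]]
[[317.5974644  243.35621028]
 [318.96919951 125.265881  ]]
```

View pics/wrist_3.png

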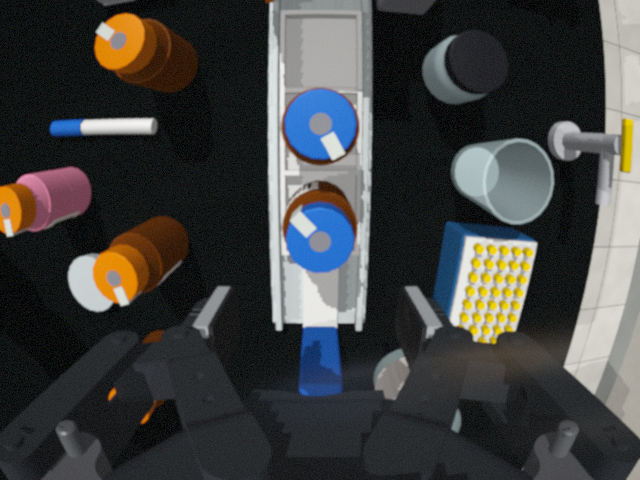

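>>> send_rows(rows="0.001 0.001 -0.035 0 0 0;0 0 -0.04 0 0 0;0 0 -0.03 0 0 0;0 0 -0.022 0 0 0;0 0 0 0 0 0")

```text
clock: 8.2
tcp_pos: [0.5975, -0.1629, 0.0991]
orientation: [-1.211, 1.218, -1.209]
contact_force: [-0.7, 0.7, -0.1]
grip_width: 0.0648
```

>>> send_rows(rows="0 0 0 0 0 0;0 0 0 0 0 0;0 0 0 0 0 0;0 0 0 0 0 0;0 0 0 0 0 0", grip=0.03, grip_force=60)

```text
clock: 8.7
tcp_pos: [0.6009, -0.163, 0.1036]
orientation: [-1.205, 1.212, -1.215]
contact_force: [-2.1, -0.4, 7.1]
grip_width: 0.0447
```

>>> send_rows(rows="0 0 0.01 0 0 0;0 0 0.03 0 0 0;0 0 0.04 0 0 0;0 0 0.038 0 0 0;-0.02 0.0160 0 0 0 0;-0.028 0.022 0 0 0 0;-0.028 0.022 0 0 0 0;-0.028 0.022 0 0 0 0;-0.026 0.020 0 0 0 0;-0.008 0.032 0 0 0 0;-0.008 0.032 0 0 0 0;-0.008 0.032 0 0 0 0;-0.008 0.032 0 0 0 0;-0.008 0.032 0 0 0 0;-0.0036 0.0362 0 0 0 0;-0.0036 0.0362 0 0 0 0;-0.0036 0.0362 0 0 0 0;-0.0036 0.0362 0 0 0 0;-0.0036 0.0362 0 0 0 0;0 0 0 0 0 0", grip_force=90)

```text
clock: 10.7
tcp_pos: [0.4107, 0.2862, 0.2205]
orientation: [-1.208, 1.208, -1.207]
contact_force: [-1.2, 0.5, -1.6]
grip_width: 0.0442
```

Run:
```python
from caps import *
from bench import r
o=r.get_obs();print(o["tcp_pos"],o["grip_width"])
t=grab("top","4");w=grab("wrist","4");s=grab("scene","4")
crop(t,190,150,300,200,2.6,"pics/t4.png")
```

```text
[0.41070242 0.28619336 0.22053495] 0.044164981580594245
```

View pics/wrist_4.png

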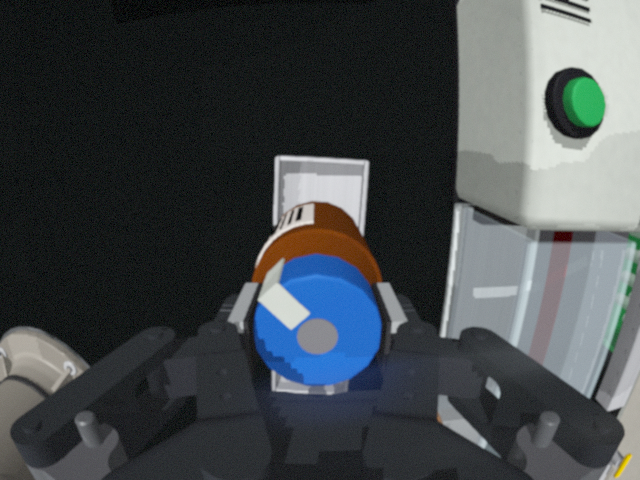

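View pics/scene_4.png

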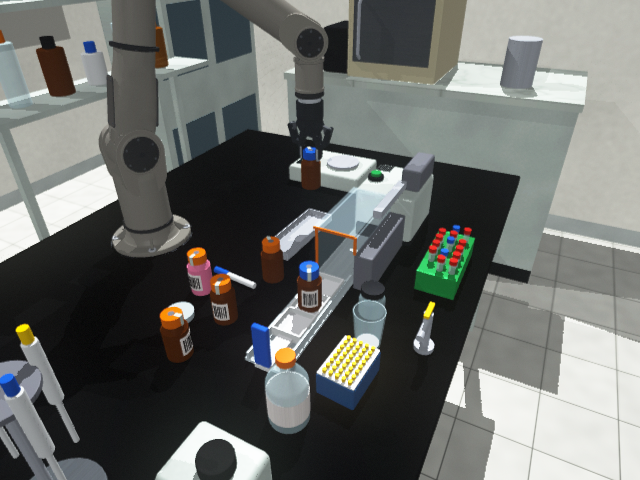

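>>> send_rows(rows="0 0 -0.03 0 0 0;0 0 -0.04 0 0 0;0 0 -0.035 0 0 0;0 0 -0.017 0 0 0;0 0 -0.007 0 0 0;0 0 -0.002 0 0 0;0 0 0 0 0 0")

```text
clock: 11.55
tcp_pos: [0.4127, 0.2796, 0.0903]
orientation: [-1.205, 1.215, -1.215]
contact_force: [1.5, -0.7, -2.1]
grip_width: 0.044
```

>>> send_rows(rows="0 0 0 0 0 0;0 0 0 0 0 0;0 0 0 0 0 0", grip=0.065)

```text
clock: 11.85
tcp_pos: [0.4127, 0.2807, 0.0899]
orientation: [-1.205, 1.213, -1.213]
contact_force: [0.2, -0.1, -0.5]
grip_width: 0.0648
```

>>> send_rows(rows="0 0 0.02 0 0 0;0 0 0.05 0 0 0;0 0 0.05 0 0 0;0 0 0.023 0 0 0;0 0 0 0 0 0")

```text
clock: 12.35
tcp_pos: [0.4142, 0.282, 0.2362]
orientation: [-1.198, 1.213, -1.211]
contact_force: [-0.8, 0.4, 0.5]
grip_width: 0.0648
```

Run:
```python
from caps import *
w=grab("wrist","5")
for x in caps(w,'b',True,.12): print(x)
```

```text
([284, 203, 63, 63, 2406], [317.2, 235.5], [0.4152, 0.2823, 0.12])
```

View pics/wrist_5.png

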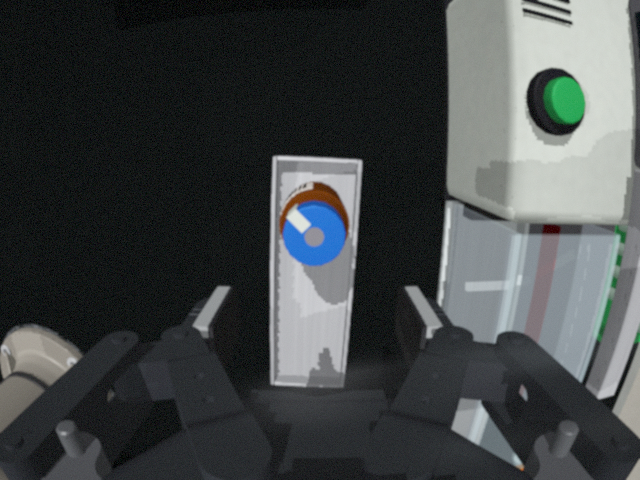

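>>> send_rows(rows="0.0105 -0.0203 0 0 0 0;0.021 -0.0407 0 0 0 0;0.021 -0.0407 0 0 0 0;0.021 -0.0407 0 0 0 0;0.021 -0.0407 0 0 0 0;0.021 -0.0407 0 0 0 0;0.021 -0.0407 0 0 0 0;0.021 -0.0407 0 0 0 0;0.021 -0.0407 0 0 0 0;0.0101 -0.0204 0 0 0 0;0 0 0 0 0 0;0 0 0 0 0 0")

```text
clock: 13.6
tcp_pos: [0.5999, -0.086, 0.2306]
orientation: [-1.208, 1.216, -1.213]
contact_force: [-0.6, 1.7, 0.0]
grip_width: 0.0653
```

Run:
```python
from caps import *
from bench import r
print(r.get_obs()["tcp_pos"])
w=grab("wrist","6")
for x in caps(w,'b',True,.134): print(x)
```

```text
[ 0.59989037 -0.08596573  0.23064183]
([56, 188, 32, 18, 488], [71.2, 196.2], [0.4132, -0.0487, 0.134])
([286, 204, 67, 69, 2884], [318.3, 235.8], [0.6008, -0.0815, 0.134])
```

View pics/wrist_6.png

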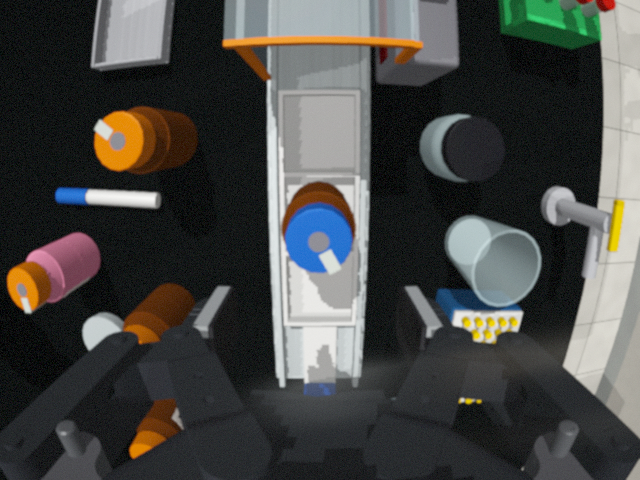

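>>> send_rows(rows="0 0 -0.03 0 0 0;0 0 -0.04 0 0 0;0 0 -0.04 0 0 0;0 0 -0.02 0 0 0;0 0 0 0 0 0")

```text
clock: 14.15
tcp_pos: [0.5979, -0.0832, 0.0989]
orientation: [-1.212, 1.217, -1.208]
contact_force: [-0.5, -0.6, -0.4]
grip_width: 0.0651
```

>>> send_rows(rows="0 0 0 0 0 0;0 0 0 0 0 0;0 0 0 0 0 0;0 0 0 0 0 0", grip=0.03, grip_force=90)

```text
clock: 14.55
tcp_pos: [0.6017, -0.0857, 0.1037]
orientation: [-1.205, 1.212, -1.214]
contact_force: [-1.9, 0.8, 5.5]
grip_width: 0.0438
```

>>> send_rows(rows="0 0 0.01 0 0 0;0 0 0.035 0 0 0;0 0 0.04 0 0 0;0 0 0.04 0 0 0;-0.0253 0.0139 0 0 0 0;-0.0253 0.0139 0 0 0 0;-0.0253 0.0139 0 0 0 0;-0.0253 0.0139 0 0 0 0;-0.02 0.0233 0 0 0 0;-0.02 0.0233 0 0 0 0;-0.02 0.0233 0 0 0 0;-0.0064 0.0322 0 0 0 0;-0.0064 0.0322 0 0 0 0;-0.0064 0.0322 0 0 0 0;-0.0064 0.0322 0 0 0 0;-0.0064 0.0322 0 0 0 0;0 0 0 0 0 0;0 0 0 0 0 0")

```text
clock: 16.35
tcp_pos: [0.4074, 0.2008, 0.2276]
orientation: [-1.207, 1.212, -1.213]
contact_force: [-0.7, -0.5, -2.9]
grip_width: 0.0441
```

Run:
```python
from caps import *
from bench import r
o=r.get_obs();print(o["tcp_pos"],o["grip_width"])
w=grab("wrist","7")
```

```text
[0.40740493 0.20079046 0.22756218] 0.044058044289327615
```

View pics/wrist_7.png

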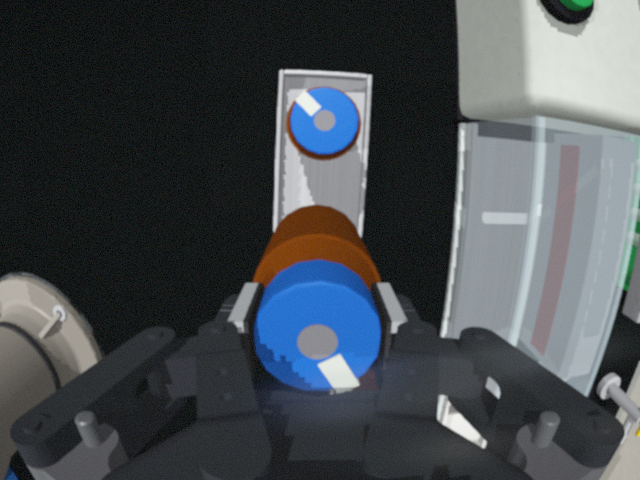

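>>> send_rows(rows="0 0 -0.03 0 0 0;0 0 -0.04 0 0 0;0 0 -0.04 0 0 0;0 0 -0.018 0 0 0;0 0 -0.008 0 0 0;0 0 -0.002 0 0 0;0 0 0 0 0 0")

```text
clock: 17.1
tcp_pos: [0.4082, 0.1998, 0.0902]
orientation: [-1.205, 1.215, -1.215]
contact_force: [0.5, 0.5, -1.5]
grip_width: 0.0436
```

>>> send_rows(rows="0 0 0 0 0 0;0 0 0 0 0 0;0 0 0 0 0 0", grip=0.065)

```text
clock: 17.4
tcp_pos: [0.4082, 0.2009, 0.0899]
orientation: [-1.205, 1.213, -1.214]
contact_force: [-0.1, -0.2, 0.1]
grip_width: 0.0648
```

>>> send_rows(rows="0 0 0.02 0 0 0;0 0 0.05 0 0 0;0 0 0.05 0 0 0;0 0 0.023 0 0 0;0 0 0 0 0 0;0 0 0 0 0 0")

```text
clock: 18.0
tcp_pos: [0.4075, 0.2009, 0.2325]
orientation: [-1.205, 1.213, -1.213]
contact_force: [0.2, 0.5, -0.8]
grip_width: 0.0646
```

Run:
```python
from caps import *
from bench import r
print(r.get_obs()["tcp_pos"])
w=grab("wrist","8");t=grab("top","8")
for x in caps(t,'o'): print(x)
crop(t,190,150,300,200,2.6,"pics/t8.png")
```

```text
[0.40754305 0.20088927 0.23250964]
([477, 158, 16, 15, 196], [484.4, 165.2], [0.7144, -0.3879, 0.116])
([323, 264, 19, 19, 214], [332.8, 272.5], [0.4492, -0.0161, 0.116])
([401, 272, 19, 19, 219], [409.4, 281.5], [0.4289, -0.1996, 0.116])
([458, 282, 21, 19, 247], [468.1, 291.1], [0.4071, -0.3397, 0.116])
([376, 323, 19, 19, 225], [384.2, 331.7], [0.3101, -0.1384, 0.116])
```

View pics/t8.png

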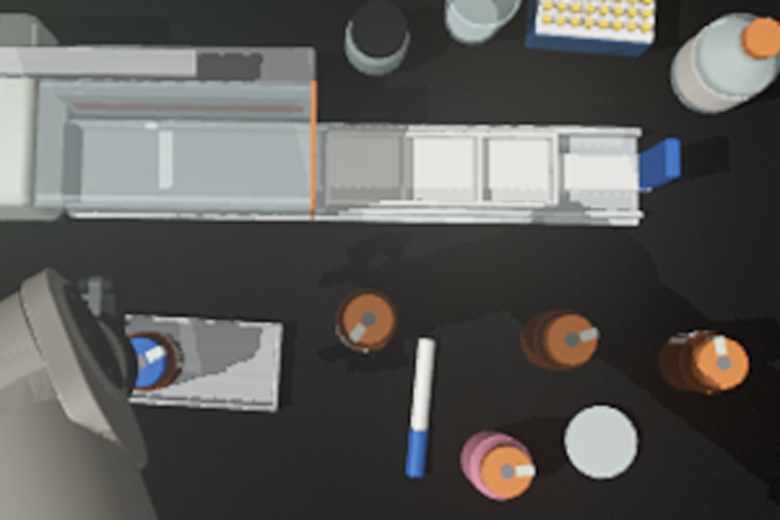

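View pics/wrist_8.png

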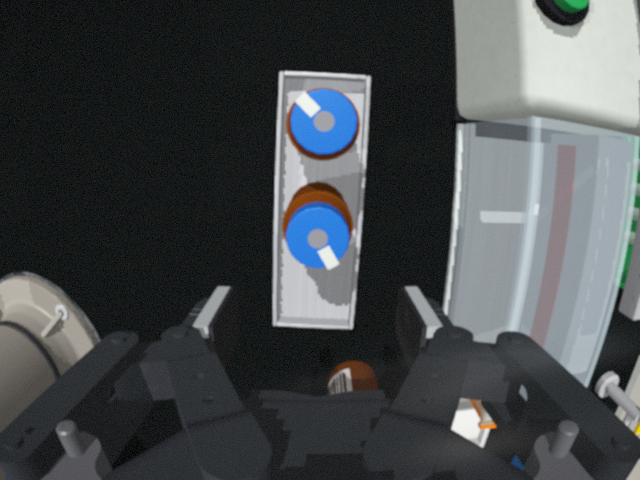

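>>> send_rows(rows="0.0057 -0.0302 0 0 0 0.1197;0.0057 -0.0302 0 0 0 0.1197;0.0057 -0.0302 0 0 0 0.1197;0.0057 -0.0302 0 0 0 0.1197;0.0057 -0.0302 0 0 0 0.1197;0.0057 -0.0302 0 0 0 0.1197;0.0057 -0.0302 0 0 0 0.1197;0 0 0 0 0 0;0 0 0 0 0 0")

```text
clock: 19.0
tcp_pos: [0.4468, -0.0112, 0.2313]
orientation: [-1.493, 0.582, -0.579]
contact_force: [0.4, -0.3, 0.3]
grip_width: 0.065
```

Run:
```python
from caps import *
from bench import r
t=pickle.load(open("pics/top_8.pkl","rb"))
print("walls",atz(t,[(190+x/2.6,150+168/2.6) for x in (407,482,557,320)],.032)[:,:2])
o=r.get_obs();print(o["tcp_pos"],R.from_rotvec(o["orientation"]).as_matrix()[:,2],o["joints"].round(2))
w=grab("wrist","9")
for x in caps(w,'o',True): print(x)
print(proj(w,[[.4475,-.0107,.116]],True))
crop(w,210,150,220,160,3.6,"pics/w9c.png")
```

```text
walls [[ 0.60159737 -0.0552113 ]
 [ 0.60210514 -0.13050231]
 [ 0.60261293 -0.20579592]
 [ 0.60100837  0.03212303]]
[ 0.44675057 -0.01119474  0.23127849] [ 0.67593351  0.73695923 -0.00223178] [-0.8   0.1   0.75  2.11 -0.08  0.96  0.82]
([441, 0, 16, 24, 72], [446.5, 11.2], [0.3871, 0.171, 0.116])
([82, 189, 44, 58, 797], [110.9, 213.1], [0.324, -0.1183, 0.116])
([287, 191, 68, 77, 1206], [322.5, 216.5], [0.4397, 0.001, 0.116])
([69, 194, 12, 39, 112], [72.8, 214.0], [0.2968, -0.1475, 0.116])
([427, 254, 49, 56, 226], [451.6, 281.0], [0.5448, 0.0412, 0.116])
([476, 309, 23, 31, 185], [487.6, 324.2], [0.6011, 0.0427, 0.116])
([139, 315, 42, 30, 756], [156.5, 328.4], [0.4153, -0.1652, 0.116])
[[317.69248355 235.17009675]]
```

View pics/wrist_9.png

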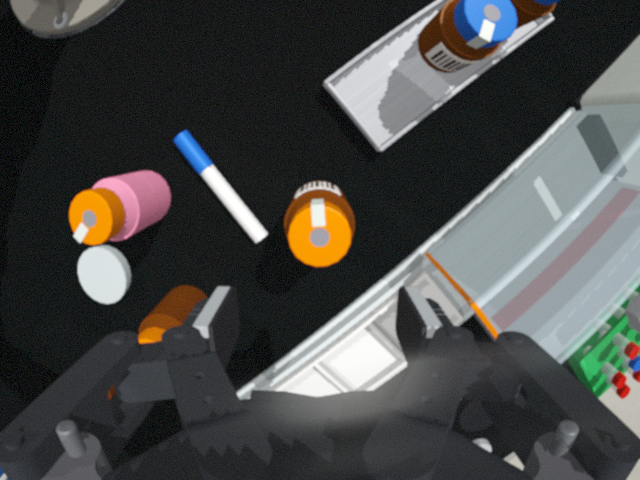

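View pics/w9c.png

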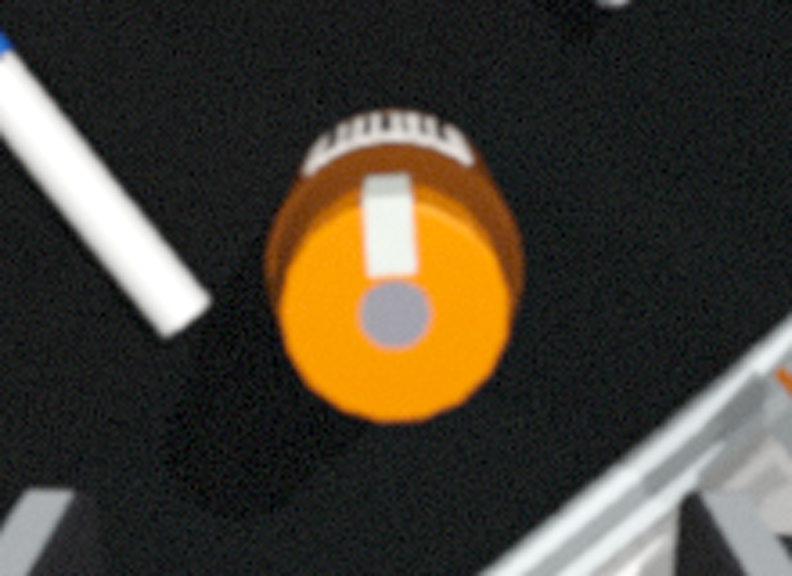

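Run:
```python
from caps import *
w=pickle.load(open("pics/wrist_9.pkl","rb"))
P=atz(w,[(210+x/3.6,150+y/3.6) for x,y in [(395,315),(391,235),(392,272),(387,197)]],.116,True)[:,:2];print(P)
for i,j in [(0,1),(0,3),(2,3)]: d=P[j]-P[i];print(np.degrees(np.arctan2(d[1],d[0])))
L=atz(w,[(210+392/3.6,150+140/3.6)],.042,True)[0,:2];d=L-P[0];print(L,np.degrees(np.arctan2(d[1],d[0])),np.hypot(*d))
```

```text
[[ 4.49751002e-01 -1.07928619e-02]
 [ 4.37258831e-01 -4.23054440e-04]
 [ 4.42880043e-01 -5.30771384e-03]
 [ 4.31158796e-01  4.11158019e-03]]
140.30378215107797
141.28259315890472
141.21434482434415
[0.43054165 0.00617431] 138.54658993814095 0.025629752534417273
```

>>> send_rows(rows="0.002 0.0003 -0.03 0 0 0;0 0 -0.04 0 0 0;0 0 -0.04 0 0 0;0 0 -0.028 0 0 0;0 0 -0.01 0 0 0;0 0 0 0 0 0")

```text
clock: 19.65
tcp_pos: [0.4485, -0.0098, 0.0833]
orientation: [-1.494, 0.58, -0.575]
contact_force: [-0.2, 0.1, 0.5]
grip_width: 0.065
```

>>> send_rows(rows="0 0 0 0 0 0;0 0 0 0 0 0;0 0 0 0 0 0;0 0 0 0 0 0", grip=0.03, grip_force=90)

```text
clock: 20.05
tcp_pos: [0.4505, -0.0103, 0.0858]
orientation: [-1.49, 0.576, -0.579]
contact_force: [-2.0, -1.6, 7.7]
grip_width: 0.0442
```

Run:
```python
from caps import *
from bench import r
o=r.get_obs();print(o["tcp_pos"],o["grip_width"],R.from_rotvec(o["orientation"]).as_matrix()[:,2])
w=grab("wrist","10")
crop(w,210,200,220,160,3.6,"pics/w10c.png")
```

```text
[ 0.45046253 -0.0103208   0.08581401] 0.04419439039792714 [0.67350941 0.73917424 0.00255265]
```

View pics/w10c.png

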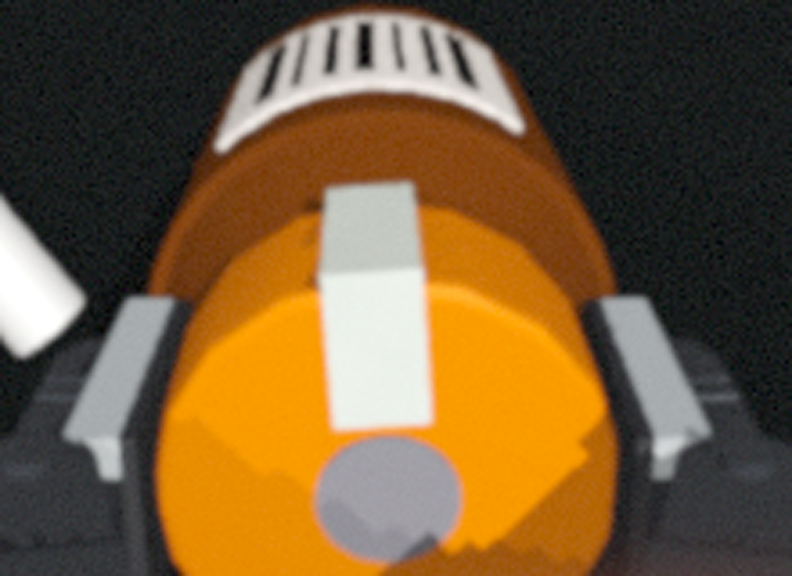

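```bash
cat > ang.py <<'E'
from caps import *
def ang(w,px,z):
    P=atz(w,px,z,True)[:,:2];d=P[1]-P[0];return P,np.degrees(np.arctan2(d[1],d[0]))
E
python3 - <<'E'
from ang import *
w=pickle.load(open("pics/wrist_10.pkl","rb"))
f=lambda x,y:(210+x/3.6,200+y/3.6)
print(ang(w,[f(388,498),f(371,271)],.116),ang(w,[f(388,498),f(383,430)],.116),ang(w,[f(383,430),f(371,271)],.116))
E
```

```text
(array([[ 0.45083415, -0.00932907],
       [ 0.43252506,  0.00529653]]), np.float64(141.38155806613307)) (array([[ 0.45083415, -0.00932907],
       [ 0.4450337 , -0.00467875]]), np.float64(141.2802072191583)) (array([[ 0.4450337 , -0.00467875],
       [ 0.43252506,  0.00529653]]), np.float64(141.4286534686421))
```

>>> send_rows(rows="0 0 0.015 0 0 0;0 0 0.025 0 0 0;0 0 0.02 0 0 0;0.00882 -0.00476 0 0 0 -0.1455;0.00882 -0.00476 0 0 0 -0.1455;0.00882 -0.00476 0 0 0 -0.1455;0.00882 -0.00476 0 0 0 -0.1455;0.00882 -0.00476 0 0 0 -0.1455;0.00882 -0.00476 0 0 0 -0.1455;0.00882 -0.00476 0 0 0 -0.1455;0.00882 -0.00476 0 0 0 -0.1455;0.00882 -0.00476 0 0 0 -0.1455;0.00882 -0.00476 0 0 0 -0.1455;0.00882 -0.00476 0 0 0 -0.1455;0.00882 -0.00476 0 0 0 -0.1455;0.00882 -0.00476 0 0 0 -0.1455;0.00882 -0.00476 0 0 0 -0.1455;0.00882 -0.00476 0 0 0 -0.1455;0.00882 -0.00476 0 0 0 -0.1455;0.00882 -0.00476 0 0 0 -0.1455")

```text
clock: 22.1
tcp_pos: [0.6001, -0.0906, 0.145]
orientation: [-0.083, -2.185, 2.182]
contact_force: [0.4, -0.0, -1.8]
grip_width: 0.0443
```

>>> send_rows(rows="0 0 0 0 0 0;0 0 0 0 0 0;0 0 0 0 0 0")

```text
clock: 22.4
tcp_pos: [0.599, -0.0908, 0.1445]
orientation: [-0.074, -2.188, 2.186]
contact_force: [-0.1, 0.2, -2.0]
grip_width: 0.044
```

Run:
```python
from caps import *
from bench import r
o=r.get_obs();print(o["tcp_pos"],o["grip_width"],R.from_rotvec(o["orientation"]).as_matrix()[:,2])
w=grab("wrist","11");s=grab("scene","11")
crop(s,230,230,160,120,4.8,"pics/s11.png")
```

```text
[ 0.59902039 -0.09076696  0.14454497] 0.04404913892170017 [-0.06755954 -0.99771473 -0.00101505]
```

View pics/wrist_11.png

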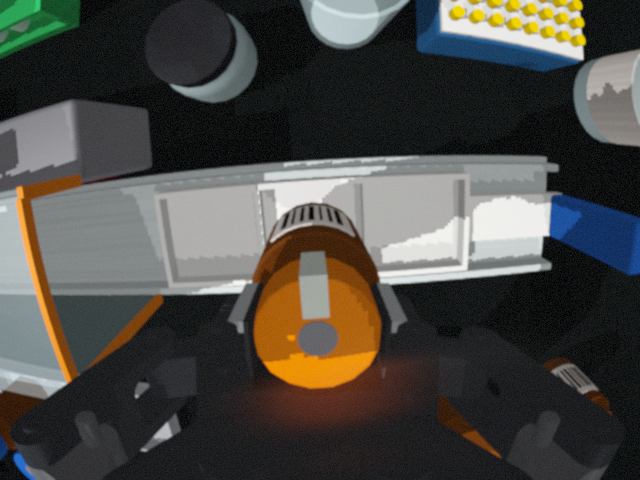

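View pics/s11.png

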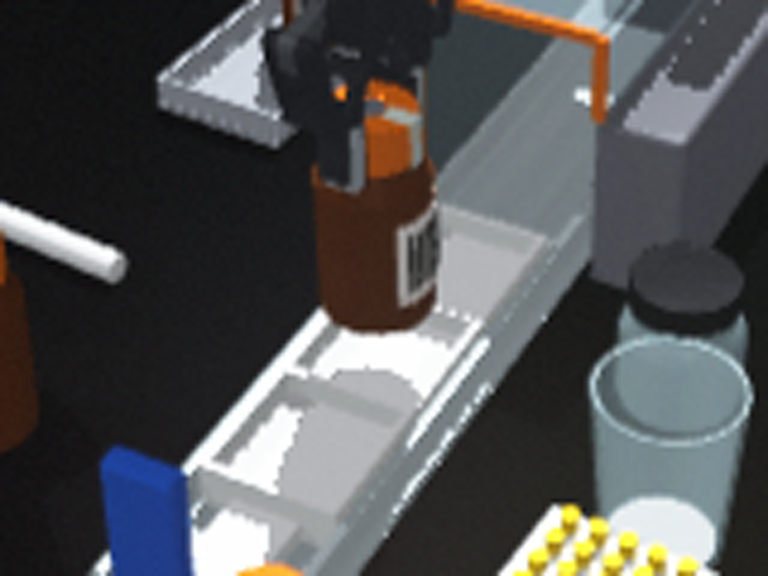

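Run:
```python
from ang import *
w=pickle.load(open("pics/wrist_11.pkl","rb"))
P=atz(w,[(158,194),(263,187),(359,181),(466,176),(466,270),(167,287)],.032,True);print(P[:,:2].round(4))
print(ang(w,[(318,339),(314,253)],.116+.06),ang(w,[(318,339),(314,315)],.116+.06))
```

```text
[[ 0.6388  0.0243]
 [ 0.6365 -0.0551]
 [ 0.636  -0.1215]
 [ 0.6364 -0.2005]
 [ 0.5643 -0.2026]
 [ 0.5659  0.0301]]
(array([[ 0.59987848, -0.09034694],
       [ 0.63065922, -0.09117255]]), np.float64(-1.5364365266382538)) (array([[ 0.59987848, -0.09034694],
       [ 0.60920607, -0.08964802]]), np.float64(4.285148142387943))
```

>>> send_rows(rows="0 0 -0.015 0 0 0;0 0 -0.015 0 0 0;0 0 -0.007 0 0 0;0 0 -0.004 0 0 0;0 0 0 0 0 0")

```text
clock: 23.0
tcp_pos: [0.5995, -0.091, 0.1041]
orientation: [-0.077, -2.188, 2.183]
contact_force: [-4.6, 4.9, 11.5]
grip_width: 0.044
```

>>> send_rows(rows="0 0 0 0 0 0;0 0 0 0 0 0;0 0 0 0 0 0", grip=0.058)

```text
clock: 23.3
tcp_pos: [0.5994, -0.0915, 0.103]
orientation: [-0.077, -2.185, 2.186]
contact_force: [0.4, 0.1, -0.5]
grip_width: 0.0579
```

>>> send_rows(rows="0 0 0.02 0 0 0;0 0 0.05 0 0 0;0 0 0.05 0 0 0;0 0 0.008 0 0 0;0 0 0 0 0 0;0 0 0 0 0 0")

```text
clock: 23.9
tcp_pos: [0.599, -0.0909, 0.2308]
orientation: [-0.076, -2.186, 2.184]
contact_force: [-0.4, -0.7, -0.3]
grip_width: 0.0578
```

Run:
```python
from caps import *
from bench import r
o=r.get_obs();print(o["tcp_pos"],o["grip_width"],R.from_rotvec(o["orientation"]).as_matrix()[:,2])
w=grab("wrist","12");t=grab("top","12")
for x in caps(t,'o'): print(x)
crop(w,210,150,220,160,3.6,"pics/w12c.png")
```

```text
[ 0.59900658 -0.09088065  0.23081429] 0.0578104165443039 [-7.03525214e-02 -9.97521949e-01 -6.95179169e-04]
([478, 158, 15, 15, 175], [484.4, 165.2], [0.7143, -0.388, 0.116])
([401, 272, 19, 19, 224], [409.2, 281.4], [0.4291, -0.1993, 0.116])
([457, 282, 22, 19, 278], [467.2, 291.4], [0.4062, -0.3375, 0.116])
([376, 323, 19, 19, 220], [384.3, 331.8], [0.3099, -0.1385, 0.116])
```

View pics/w12c.png

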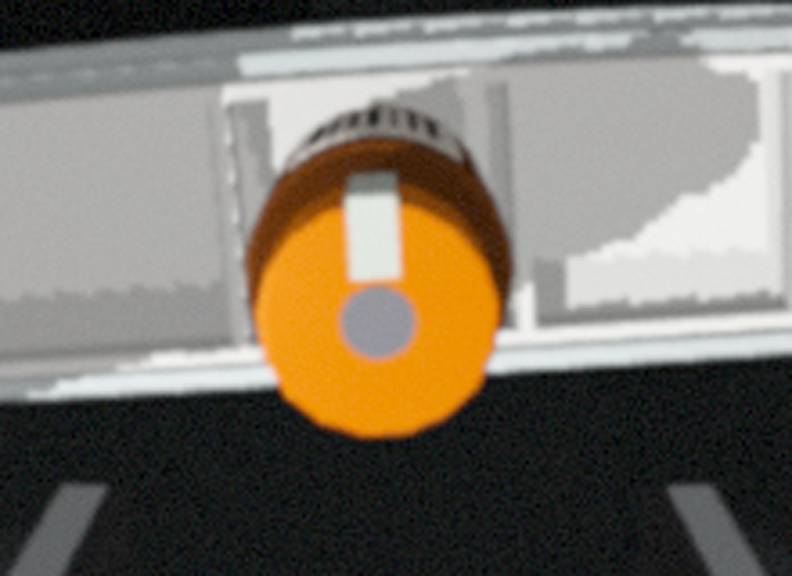

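View pics/top_12.png

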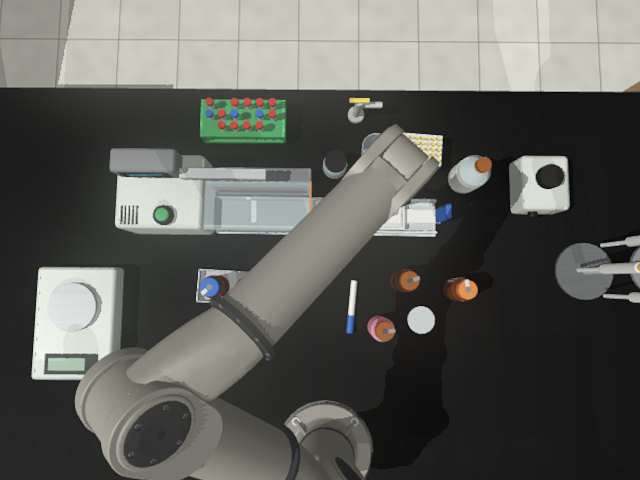

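Run:
```python
from ang import *
from bench import r
print(r.get_obs()["joints"].round(2))
w=pickle.load(open("pics/wrist_12.pkl","rb"));t=pickle.load(open("pics/top_12.pkl","rb"))
f=lambda x,y:(210+x/3.6,150+y/3.6)
print(ang(w,[f(378,322),f(371,194)],.134),ang(w,[f(375,278),f(371,194)],.134))
crop(t,380,260,100,80,7,"pics/t12c.png")
```

```text
[-0.78  0.74  1.31  1.78 -0.76  1.25 -0.9 ]
(array([[ 0.60061424, -0.08892179],
       [ 0.62460231, -0.08939009]]), np.float64(-1.1183841546769486)) (array([[ 0.60898385, -0.08897737],
       [ 0.62460231, -0.08939009]]), np.float64(-1.513674247885335))
```

View pics/t12c.png

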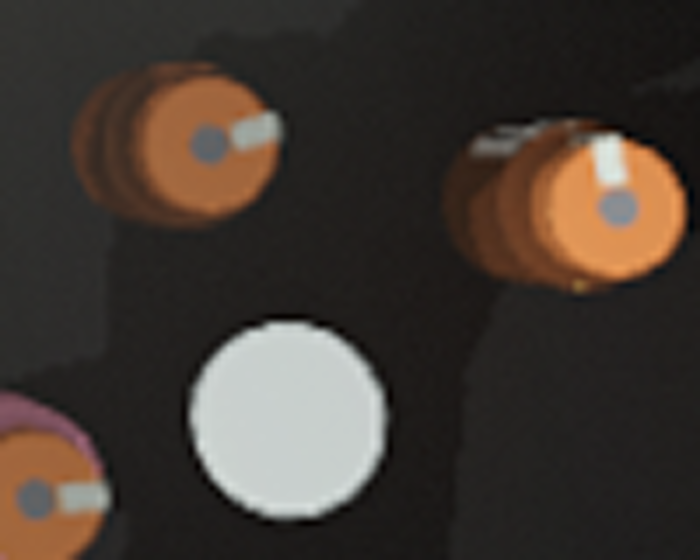

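>>> send_rows(rows="-0.0241 -0.0157 0 0 0 0.053;-0.0241 -0.0157 0 0 0 0.053;-0.0241 -0.0157 0 0 0 0.053;-0.0241 -0.0157 0 0 0 0.053;-0.0241 -0.0157 0 0 0 0.053;-0.0241 -0.0157 0 0 0 0.053;-0.0241 -0.0157 0 0 0 0.053;0 0 0 0 0 0;0 0 0 0 0 0", grip=0.065)

```text
clock: 24.9
tcp_pos: [0.4302, -0.2009, 0.2307]
orientation: [-0.311, 2.062, -2.059]
contact_force: [0.1, 0.4, -0.0]
grip_width: 0.0644
```

Run:
```python
from caps import *
from bench import r
o=r.get_obs();print(o["tcp_pos"],o["grip_width"],R.from_rotvec(o["orientation"]).as_matrix()[:,2],o["joints"].round(2))
w=grab("wrist","13");print(proj(w,[[.4305,-.201,.116]],True))
crop(w,210,150,220,160,3.6,"pics/w13c.png")
```

```text
[ 0.43017493 -0.20086305  0.23072841] 0.06437372830296503 [ 0.29452981 -0.95564122 -0.0014335 ] [-0.77  0.43  1.4   2.07 -0.49  1.05 -0.41]
[[318.29354174 234.88841223]]
```

View pics/w13c.png

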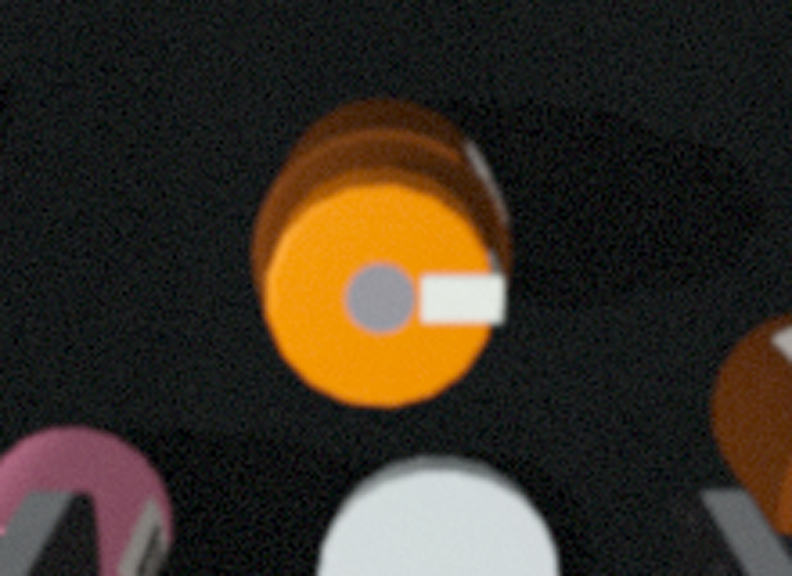

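View pics/wrist_13.png

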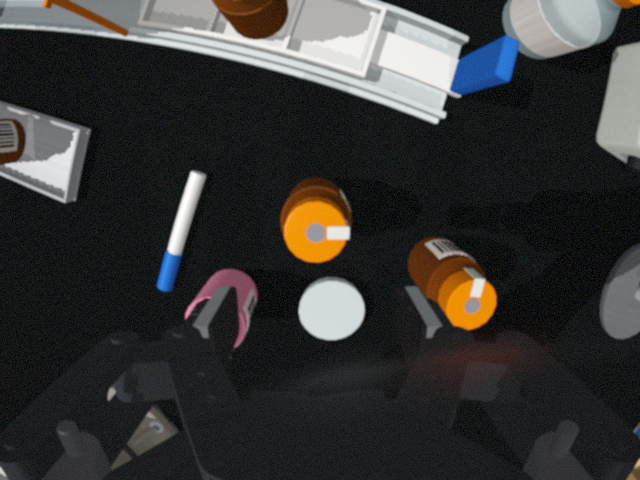

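Run:
```python
from ang import *
w=pickle.load(open("pics/wrist_13.pkl","rb"))
f=lambda x,y:(210+x/3.6,150+y/3.6)
print(ang(w,[f(380,298),f(504,299)],.116),ang(w,[f(420,299),f(504,299)],.116))
```

```text
(array([[ 0.43140938, -0.19867891],
       [ 0.43845744, -0.22224354]]), np.float64(-73.34835022331478)) (array([[ 0.43354271, -0.2063043 ],
       [ 0.43845744, -0.22224354]]), np.float64(-72.86328447161694))
```

>>> send_rows(rows="0.0005 0.0015 -0.03 0 0 0;0 0 -0.04 0 0 0;0 0 -0.04 0 0 0;0 0 -0.028 0 0 0;0 0 -0.01 0 0 0;0 0 0 0 0 0")

```text
clock: 25.55
tcp_pos: [0.4309, -0.1994, 0.0823]
orientation: [-0.315, 2.061, -2.06]
contact_force: [-0.8, 0.2, 0.7]
grip_width: 0.0651
```

>>> send_rows(rows="0 0 0 0 0 0;0 0 0 0 0 0;0 0 0 0 0 0;0 0 0 0 0 0", grip=0.03, grip_force=90)

```text
clock: 25.95
tcp_pos: [0.4324, -0.2, 0.0847]
orientation: [-0.309, 2.058, -2.059]
contact_force: [-0.1, 1.0, 6.7]
grip_width: 0.0442
```

Run:
```python
from caps import *
from bench import r
o=r.get_obs();print(o["tcp_pos"],o["grip_width"],R.from_rotvec(o["orientation"]).as_matrix()[:,2],o["joints"].round(2))
w=grab("wrist","14")
crop(w,210,200,220,160,3.6,"pics/w14c.png")
```

```text
[ 0.432364   -0.20001494  0.08472526] 0.04416879863464022 [ 0.29619454 -0.95512704  0.00106202] [-0.47  0.59  1.02  2.19 -0.76  0.77 -0.21]
```

View pics/w14c.png

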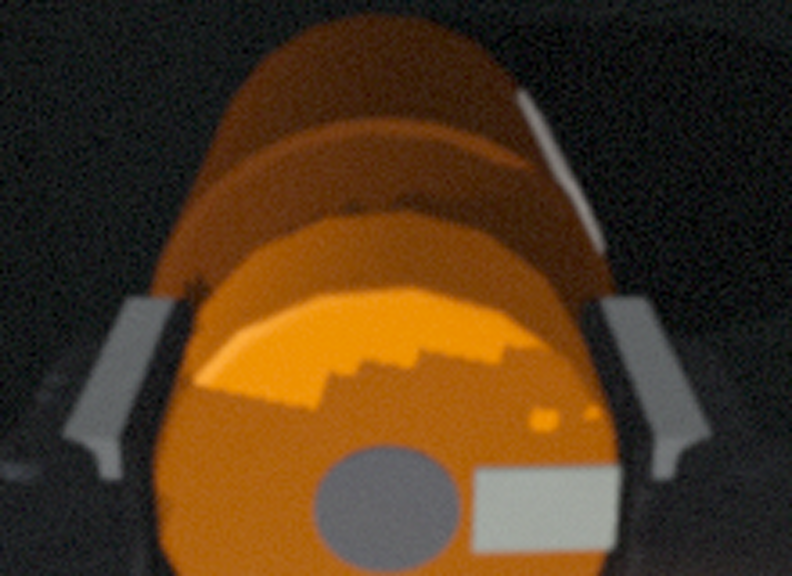

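>>> send_rows(rows="0 0 0.015 0 0 0;0 0 0.025 0 0 0;0 0 0.02 0 0 0;0.0076 0.0205 0 0 0 0.1404;0.0076 0.0205 0 0 0 0.1404;0.0076 0.0205 0 0 0 0.1404;0.0076 0.0205 0 0 0 0.1404;0.0076 0.0205 0 0 0 0.1404;0.0076 0.0205 0 0 0 0.1404;0.0076 0.0205 0 0 0 0.1404;0.0076 0.0205 0 0 0 0.1404;0.0076 0.0205 0 0 0 0.1404;0.02 0 0 0 0 0;0.03 0 0 0 0 0;0.03 0 0 0 0 0;0.02 0 0 0 0 0;0 0 0 0 0 0;0 0 0 0 0 0")

```text
clock: 27.8
tcp_pos: [0.5995, -0.0154, 0.1436]
orientation: [-1.206, 1.214, -1.215]
contact_force: [-0.5, -0.5, -2.2]
grip_width: 0.0441
```

Run:
```python
from caps import *
from bench import r
o=r.get_obs();print(o["tcp_pos"],o["grip_width"],R.from_rotvec(o["orientation"]).as_matrix()[:,2],o["joints"].round(2))
w=grab("wrist","15")
```

```text
[ 0.59949348 -0.01535061  0.14359268] 0.0441423609985735 [ 9.99976643e-01 -6.83471719e-03  3.15588590e-05] [-0.64  0.56  0.77  1.86 -0.48  0.92  0.35]
```

View pics/wrist_15.png

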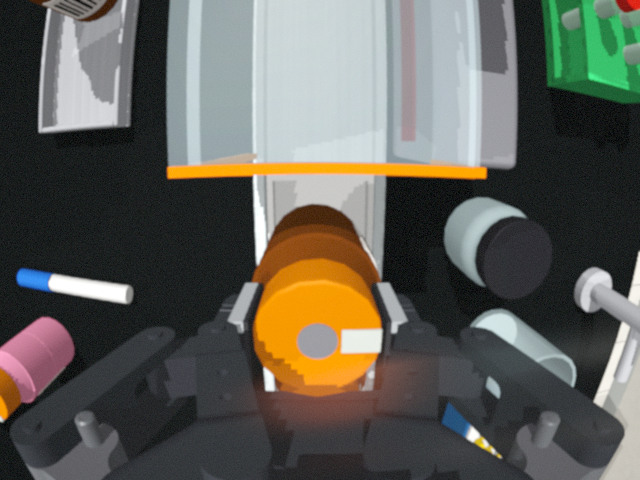

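>>> send_rows(rows="0.001 0.001 -0.015 0 0 0;0 0 -0.015 0 0 0;0 0 -0.007 0 0 0;0 0 -0.004 0 0 0;0 0 0 0 0 0")

```text
clock: 28.35
tcp_pos: [0.5994, -0.0144, 0.1029]
orientation: [-1.207, 1.218, -1.212]
contact_force: [-7.1, 0.7, 12.9]
grip_width: 0.0437
```

>>> send_rows(rows="0 0 0 0 0 0;0 0 0 0 0 0;0 0 0 0 0 0", grip=0.065)

```text
clock: 28.65
tcp_pos: [0.6006, -0.0143, 0.1021]
orientation: [-1.206, 1.214, -1.214]
contact_force: [-0.4, -0.2, 0.7]
grip_width: 0.0651
```

>>> send_rows(rows="0 0 0.02 0 0 0;0 0 0.05 0 0 0;0 0 0.05 0 0 0;0 0 0.008 0 0 0;0 0 0 0 0 0;0 0 0 0 0 0")

```text
clock: 29.25
tcp_pos: [0.5999, -0.0138, 0.229]
orientation: [-1.207, 1.215, -1.213]
contact_force: [-0.3, 0.9, -0.8]
grip_width: 0.0651
```

Run:
```python
from caps import *
from bench import r
o=r.get_obs();print(o["tcp_pos"],o["grip_width"],R.from_rotvec(o["orientation"]).as_matrix()[:,2])
w=grab("wrist","16");t=grab("top","16")
for x in caps(t,'o'): print(x)
crop(w,190,150,250,240,2.5,"pics/w16c.png")
crop(t,380,260,100,80,7,"pics/t16c.png")
```

```text
[ 0.59987258 -0.01375649  0.22898978] 0.06514776149103893 [ 0.99997822 -0.00636999 -0.00172821]
([478, 158, 15, 15, 185], [484.8, 165.1], [0.7147, -0.3888, 0.116])
([363, 203, 12, 18, 112], [369.3, 212.5], [0.5951, -0.1044, 0.116])
([460, 282, 18, 19, 211], [468.5, 291.5], [0.406, -0.3405, 0.116])
([376, 323, 19, 19, 225], [384.2, 331.7], [0.3101, -0.1384, 0.116])
```

View pics/w16c.png

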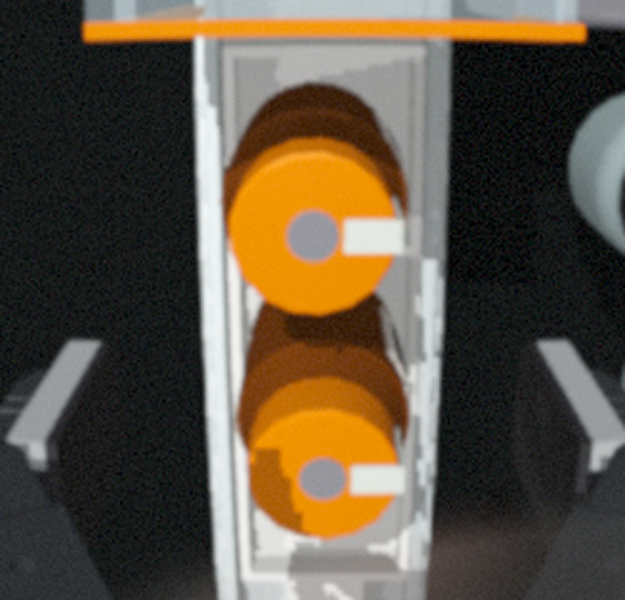

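View pics/t16c.png

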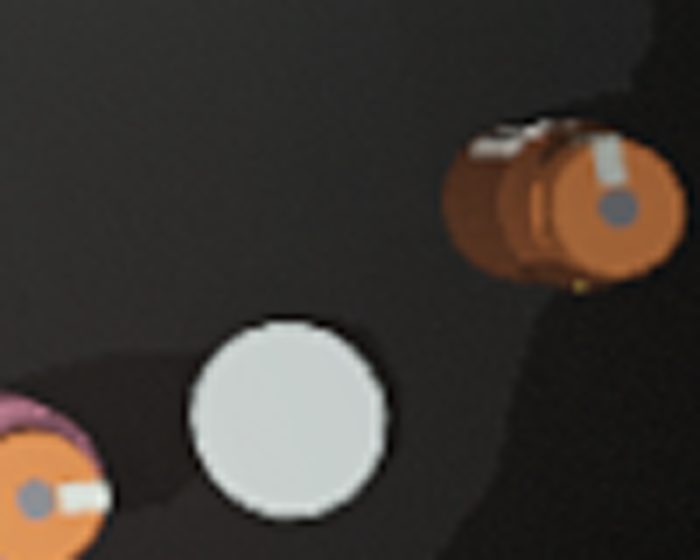

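>>> send_rows(rows="-0.021 -0.0361 0 0 0 0.0222;-0.021 -0.0361 0 0 0 0.0222;-0.021 -0.0361 0 0 0 0.0222;-0.021 -0.0361 0 0 0 0.0222;-0.021 -0.0361 0 0 0 0.0222;-0.021 -0.0361 0 0 0 0.0222;-0.021 -0.0361 0 0 0 0.0222;-0.021 -0.0361 0 0 0 0.0222;-0.021 -0.0361 0 0 0 0.0222;0 0 0 0 0 0;0 0 0 0 0 0")

```text
clock: 30.45
tcp_pos: [0.4104, -0.3395, 0.2292]
orientation: [-1.294, 1.07, -1.067]
contact_force: [-0.3, 0.1, 0.9]
grip_width: 0.0651
```

Run:
```python
from caps import *
from bench import r
o=r.get_obs();print(o["tcp_pos"],o["grip_width"],R.from_rotvec(o["orientation"]).as_matrix()[:,2],o["joints"].round(2))
w=grab("wrist","17");print(proj(w,[[.411,-.339,.116]],True))
crop(w,210,150,220,160,3.6,"pics/w17c.png")
```

```text
[ 0.410395   -0.33951979  0.22922901] 0.06512509969388272 [ 0.98202397  0.18874804 -0.00176067] [-0.14  0.33  0.89  1.94 -0.3   1.01  1.08]
[[317.70486094 235.56847281]]
```

View pics/w17c.png

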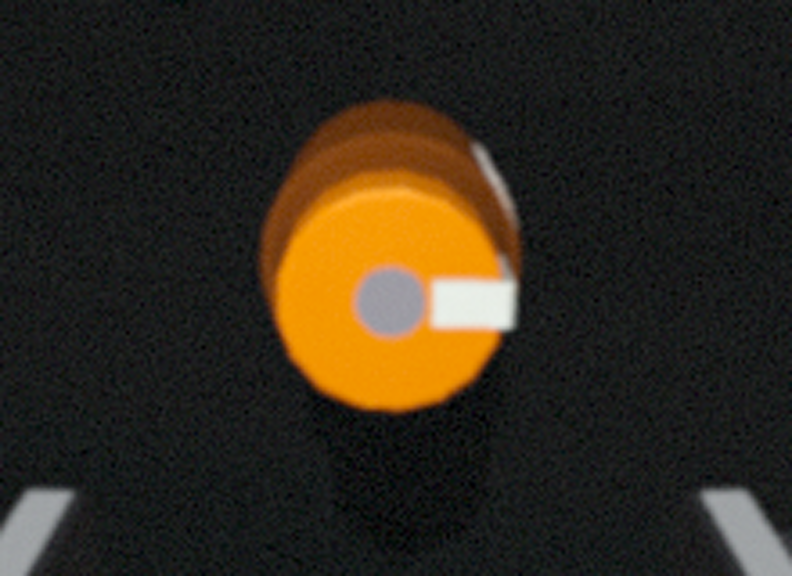

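>>> send_rows(rows="0.0005 0.001 -0.03 0 0 0;0 0 -0.04 0 0 0;0 0 -0.04 0 0 0;0 0 -0.026 0 0 0;0 0 -0.01 0 0 0;0 0 0 0 0 0")

```text
clock: 31.1
tcp_pos: [0.4121, -0.3366, 0.0831]
orientation: [-1.296, 1.067, -1.062]
contact_force: [0.5, -0.2, 0.3]
grip_width: 0.0645
```

>>> send_rows(rows="0 0 0 0 0 0;0 0 0 0 0 0;0 0 0 0 0 0;0 0 0 0 0 0", grip=0.03, grip_force=90)

```text
clock: 31.5
tcp_pos: [0.413, -0.3388, 0.0859]
orientation: [-1.293, 1.064, -1.068]
contact_force: [-1.8, 0.4, 7.1]
grip_width: 0.0438
```

Run:
```python
from caps import *
from bench import r
o=r.get_obs();print(o["tcp_pos"],o["grip_width"],R.from_rotvec(o["orientation"]).as_matrix()[:,2],o["joints"].round(2))
w=grab("wrist","18")
crop(w,210,200,220,160,3.6,"pics/w18c.png")
```

```text
[ 0.41297856 -0.33877565  0.08587186] 0.04384224875693685 [0.98145141 0.19169665 0.0023507 ] [ 0.02  0.54  0.72  2.05 -0.53  0.74  1.26]
```

View pics/w18c.png

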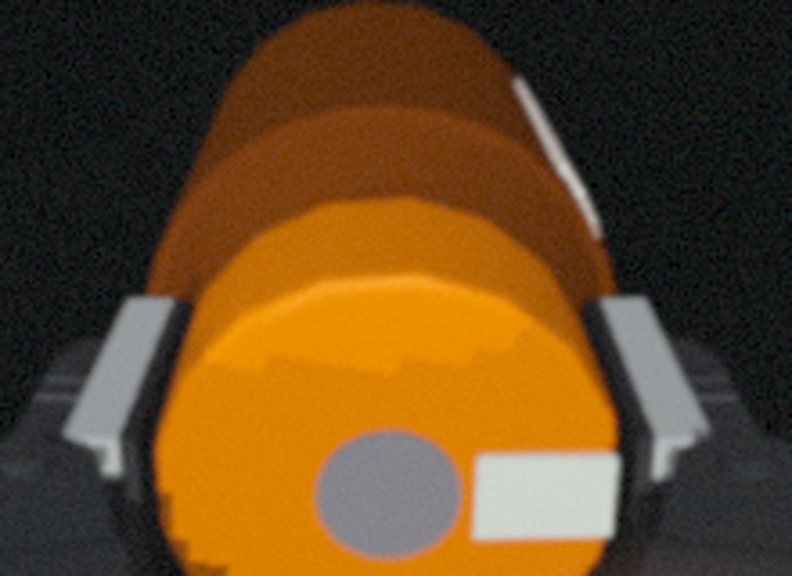

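>>> send_rows(rows="0 0 0.015 0 0 0;0 0 0.025 0 0 0;0 0 0.02 0 0 0;0.015 0.0287 0 0 0 -0.031;0.015 0.0287 0 0 0 -0.031;0.015 0.0287 0 0 0 -0.031;0.015 0.0287 0 0 0 -0.031;0.015 0.0287 0 0 0 -0.031;0.015 0.0287 0 0 0 -0.031;0.02 0 0 0 0 0;0.03 0 0 0 0 0;0.03 0 0 0 0 0;0.0185 0 0 0 0 0;0 0 0 0 0 0;0 0 0 0 0 0")

```text
clock: 33.05
tcp_pos: [0.6003, -0.1659, 0.1449]
orientation: [-1.213, 1.204, -1.204]
contact_force: [-0.4, -0.2, -1.9]
grip_width: 0.0442
```

Run:
```python
from caps import *
from bench import r
o=r.get_obs();print(o["tcp_pos"],o["grip_width"],R.from_rotvec(o["orientation"]).as_matrix()[:,2],o["joints"].round(2))
w=grab("wrist","19")
```

```text
[ 0.60030564 -0.1658994   0.14488843] 0.04418101016372199 [ 9.99974158e-01  7.18531625e-03 -2.32577285e-04] [-0.39  0.61  0.8   1.8  -0.53  0.96  0.64]
```

View pics/wrist_19.png

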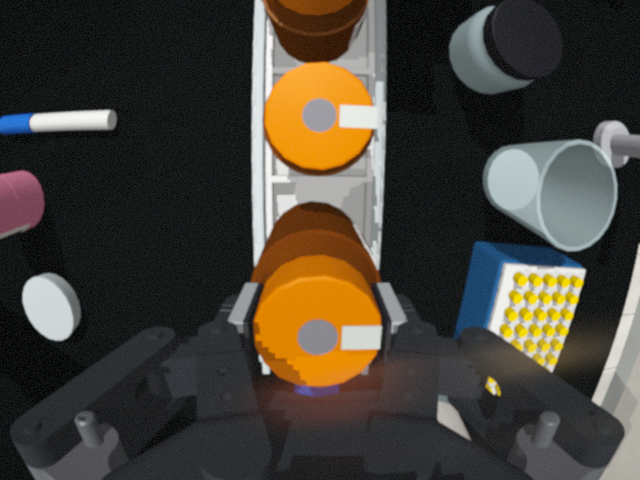

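Bottle is held straight above the last pocket; strip points +x. Lower.

>>> send_rows(rows="0 0 -0.015 0 0 0;0 0 -0.015 0 0 0;0 0 -0.007 0 0 0;0 0 -0.004 0 0 0;0 0 0 0 0 0")

```text
clock: 33.6
tcp_pos: [0.5996, -0.1662, 0.104]
orientation: [-1.212, 1.207, -1.203]
contact_force: [-4.2, 2.8, 12.8]
grip_width: 0.0442
```

>>> send_rows(rows="0 0 0 0 0 0;0 0 0 0 0 0;0 0 0 0 0 0", grip=0.065)

```text
clock: 33.9
tcp_pos: [0.6006, -0.166, 0.103]
orientation: [-1.213, 1.204, -1.204]
contact_force: [0.6, 0.8, -0.0]
grip_width: 0.0649
```

>>> send_rows(rows="0 0 0.02 0 0 0;0 0 0.05 0 0 0;0 0 0.05 0 0 0;0 0 0.008 0 0 0;0 0 0 0 0 0;0 0 0 0 0 0")

```text
clock: 34.5
tcp_pos: [0.6, -0.1653, 0.2299]
orientation: [-1.213, 1.205, -1.202]
contact_force: [-0.7, 0.5, 0.4]
grip_width: 0.0649
```

Run:
```python
from caps import *
from bench import r
o=r.get_obs();print(o["tcp_pos"],o["grip_width"],R.from_rotvec(o["orientation"]).as_matrix()[:,2])
w=grab("wrist","20");t=grab("top","20");s=grab("scene","20")
crop(w,220,20,200,370,1.6,"pics/w20c.png")
crop(s,230,230,160,140,4.2,"pics/s20.png")
```

```text
[ 0.60001206 -0.16527972  0.22994619] 0.06489698383259541 [ 0.99997106  0.00742138 -0.00167427]
```

View pics/wrist_20.png

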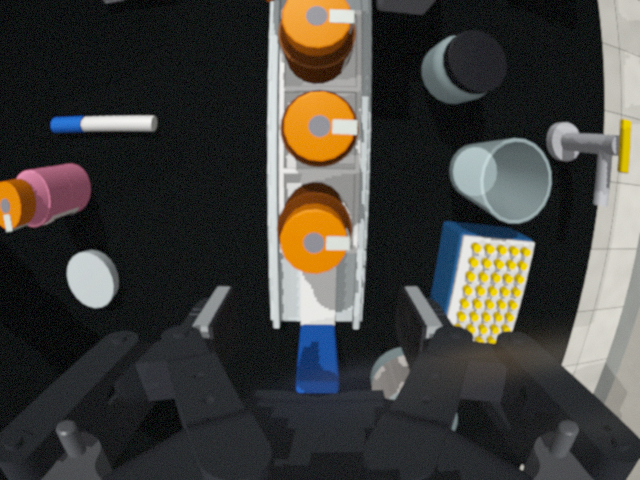

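View pics/s20.png

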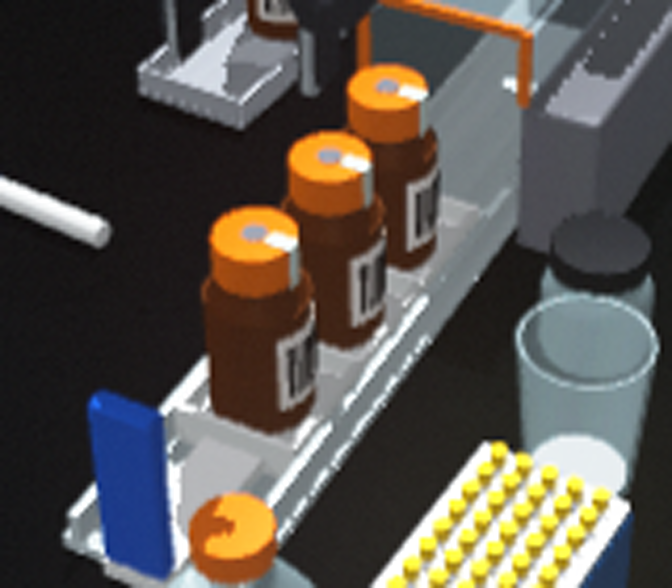

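View pics/top_20.png

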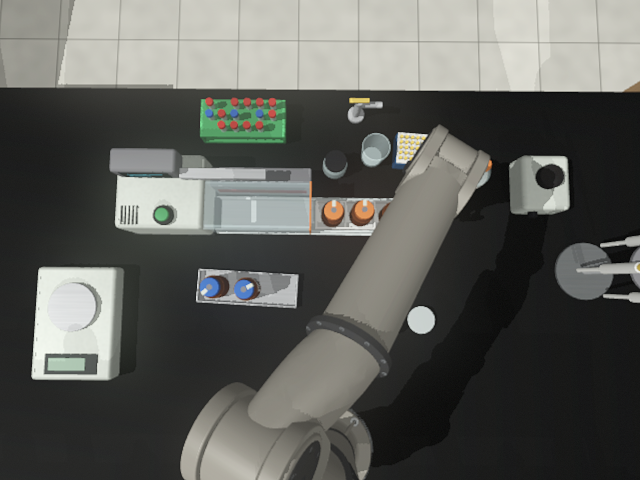

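>>> send_rows(rows="-0.0001 -0.0119 0 0 0 0.1417;-0.0001 -0.0119 0 0 0 0.1417;-0.0001 -0.0119 0 0 0 0.1417;-0.0001 -0.0119 0 0 0 0.1417;-0.0001 -0.0119 0 0 0 0.1417;-0.0001 -0.0119 0 0 0 0.1417;-0.0001 -0.0119 0 0 0 0.1417;-0.0001 -0.0119 0 0 0 0.1417;-0.0001 -0.0119 0 0 0 0.1417;-0.0001 -0.0119 0 0 0 0.1417;-0.0001 -0.0119 0 0 0 0.1417;0 0 0 0 0 0;0 0 0 0 0 0", grip=0.05)

```text
clock: 35.95
tcp_pos: [0.5991, -0.2966, 0.2302]
orientation: [-1.57, 0.009, -0.006]
contact_force: [0.2, 0.9, -0.5]
grip_width: 0.0502
```

Run:
```python
from caps import *
from bench import r
o=r.get_obs();print(o["tcp_pos"],o["grip_width"],R.from_rotvec(o["orientation"]).as_matrix()[:,2],o["joints"].round(2))
w=grab("wrist","21");print(proj(w,[[.599,-.2955,.123],[.617,-.2955,.123]],True))
```

```text
[ 0.59905424 -0.29659419  0.23022346] 0.05015352927655018 [9.55878677e-03 9.99953814e-01 9.99319103e-04] [ 0.03  0.5   0.48  1.6  -0.25  1.11  2.14]
[[317.51907787 237.09492693]
 [317.76819696 261.75312522]]
```

View pics/wrist_21.png

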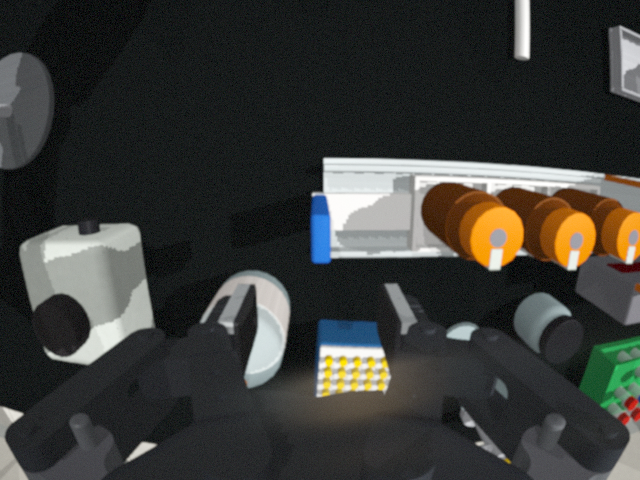

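>>> send_rows(rows="0 0.001 -0.036 0 0 0;0 0.001 -0.04 0 0 0;0 0 -0.04 0 0 0;0 0 -0.03 0 0 0;0 0 -0.01 0 0 0;0 0 0 0 0 0")

```text
clock: 36.6
tcp_pos: [0.5989, -0.2936, 0.0739]
orientation: [-1.57, 0.007, -0.002]
contact_force: [-0.0, 0.5, 0.5]
grip_width: 0.0497
```

>>> send_rows(rows="0 0 0 0 0 0;0 0 0 0 0 0;0 0 0 0 0 0;0 0 0 0 0 0;0 0 0 0 0 0", grip=0.0, grip_force=60)

```text
clock: 37.1
tcp_pos: [0.6009, -0.2946, 0.0775]
orientation: [-1.571, 0.001, -0.006]
contact_force: [-0.6, 2.5, 5.4]
grip_width: 0.0133
```

>>> send_rows(rows="0 0.003 0 0 0 0;0 0.006 0 0 0 0;0 0.01 0 0 0 0;0 0.012 0 0 0 0;0 0.012 0 0 0 0;0 0.012 0 0 0 0;0 0.012 0 0 0 0;0 0.012 0 0 0 0;0 0.012 0 0 0 0;0 0.012 0 0 0 0;0.001 0.012 0 0 0 0;0 0.012 0 0 0 0;0 0.012 0 0 0 0;0 0.012 0 0 0 0;0 0.012 0 0 0 0;0 0.012 0 0 0 0;0 0.012 0 0 0 0;0 0.012 0 0 0 0;0 0.01 0 0 0 0;0 0.006 0 0 0 0")

```text
clock: 39.1
tcp_pos: [0.6019, -0.0837, 0.0775]
orientation: [-1.575, 0.003, -0.01]
contact_force: [0.0, -10.6, 5.2]
grip_width: 0.0133
```

>>> send_rows(rows="0 0.005 0 0 0 0;0 0.005 0 0 0 0;0 0.004 0 0 0 0;0 0.003 0 0 0 0;0 0 0 0 0 0")

```text
clock: 39.6
tcp_pos: [0.6018, -0.067, 0.0775]
orientation: [-1.575, 0.004, -0.01]
contact_force: [-0.2, -8.2, 5.5]
grip_width: 0.0133
```

Run:
```python
from caps import *
t=grab("top","22");s=grab("scene","22");
crop(t,190,170,260,90,3,"pics/t22.png");crop(s,260,190,180,140,4.2,"pics/s22.png")
```

```text
(no output)
```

View pics/t22.png

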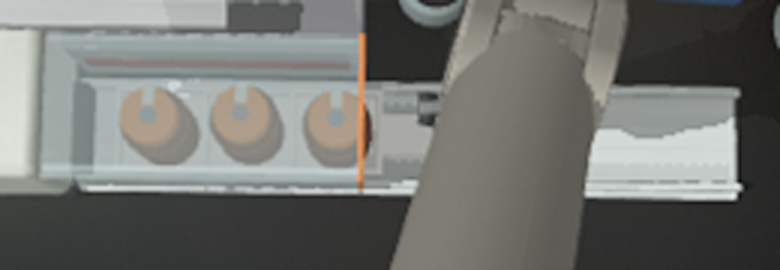

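View pics/s22.png

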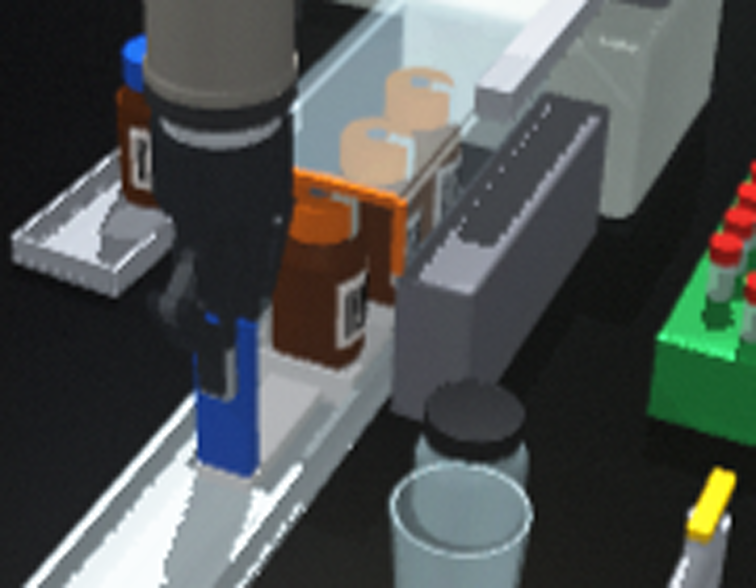

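>>> send_rows(rows="0 0.004 0 0 0 0;0 0.004 0 0 0 0;0 0.004 0 0 0 0;0 0.002 0 0 0 0;0 0 0 0 0 0")

```text
clock: 40.2
tcp_pos: [0.6019, -0.0532, 0.0775]
orientation: [-1.575, 0.004, -0.011]
contact_force: [0.1, -8.4, 6.4]
grip_width: 0.0135
```

>>> send_rows(rows="0 0.001 0 0 0 0;0 0.001 0 0 0 0;0 0.001 0 0 0 0;0 0 0 0 0 0")

```text
clock: 40.6
tcp_pos: [0.6018, -0.0507, 0.0775]
orientation: [-1.575, 0.004, -0.011]
contact_force: [0.8, -9.9, 6.4]
grip_width: 0.0132
```

>>> send_rows(rows="0 0.0015 0 0 0 0;0 0.0015 0 0 0 0;0 0 0 0 0 0")

```text
clock: 40.9
tcp_pos: [0.6019, -0.0476, 0.0775]
orientation: [-1.575, 0.004, -0.011]
contact_force: [-0.1, -9.9, 6.6]
grip_width: 0.0135
```

>>> send_rows(rows="0 0.001 0 0 0 0;0 0.001 0 0 0 0;0 0 0 0 0 0")

```text
clock: 41.2
tcp_pos: [0.6018, -0.0457, 0.0775]
orientation: [-1.575, 0.004, -0.011]
contact_force: [0.1, -9.3, 5.2]
grip_width: 0.0132
```

>>> send_rows(rows="0 0.001 0 0 0 0;0 0.001 0 0 0 0;0 0 0 0 0 0")

```text
clock: 41.5
tcp_pos: [0.6019, -0.0442, 0.0775]
orientation: [-1.576, 0.004, -0.011]
contact_force: [0.5, -10.9, 6.2]
grip_width: 0.0133
```

>>> send_rows(rows="0 0.001 0 0 0 0;0 0.001 0 0 0 0;0 0 0 0 0 0")

```text
clock: 41.8
tcp_pos: [0.6018, -0.0442, 0.0775]
orientation: [-1.578, 0.005, -0.013]
contact_force: [0.4, -15.8, 3.9]
grip_width: 0.013
```

>>> send_rows(rows="0 0.001 0 0 0 0;0 0.001 0 0 0 0;0 0 0 0 0 0")

```text
clock: 42.1
tcp_pos: [0.6018, -0.0442, 0.0776]
orientation: [-1.58, 0.006, -0.014]
contact_force: [1.5, -20.6, 4.2]
grip_width: 0.013
```

>>> send_rows(rows="0 0 0 0 0 0;0 0 0 0 0 0;0 0 0 0 0 0;0 0 0 0 0 0", grip=0.05)

```text
clock: 42.5
tcp_pos: [0.6006, -0.0338, 0.0754]
orientation: [-1.57, 0.003, -0.003]
contact_force: [-0.1, -1.0, -0.2]
grip_width: 0.0499
```

>>> send_rows(rows="0 0 0.03 0 0 0;0 0 0.05 0 0 0;0 0 0.05 0 0 0;0 0 0.03 0 0 0;0 0 0 0 0 0;0 0 0 0 0 0")

```text
clock: 43.1
tcp_pos: [0.6007, -0.0342, 0.2358]
orientation: [-1.57, 0.002, -0.004]
contact_force: [0.1, 0.7, -0.5]
grip_width: 0.0497
```

Run:
```python
from caps import *
from bench import r
print(r.get_obs()["tcp_pos"])
t=grab("top","23");s=grab("scene","23");w=grab("wrist","23")
crop(t,190,170,260,90,3,"pics/t23.png");crop(s,260,190,180,140,4.2,"pics/s23.png")
```

```text
[ 0.60068881 -0.03419166  0.23578309]
```

View pics/t23.png

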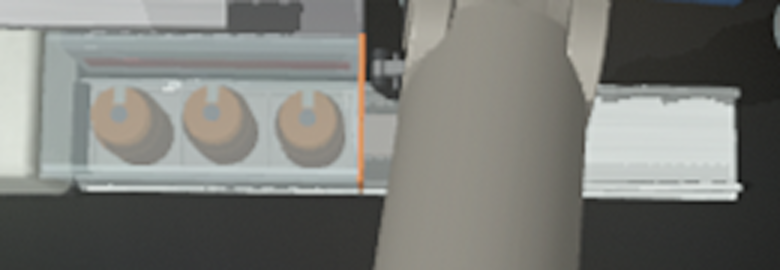

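View pics/s23.png

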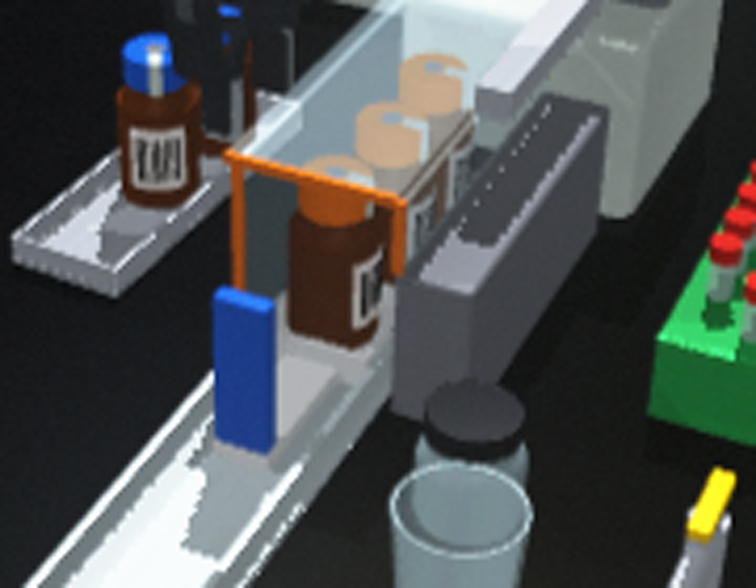

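View pics/wrist_23.png

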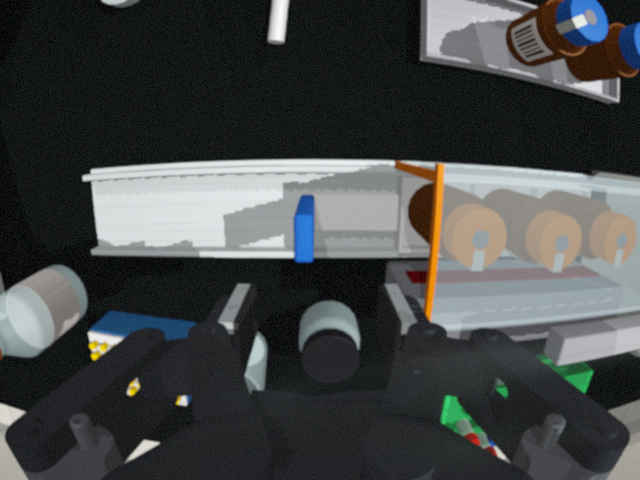

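Run:
```python
from ang import *
w=pickle.load(open("pics/wrist_23.pkl","rb"));t=pickle.load(open("pics/top_23.pkl","rb"))
print("post",atz(w,[(307,236)],.123,True))
crop(w,420,180,220,120,3.6,"pics/w23c.png");crop(t,205,185,110,60,7,"pics/t23c.png")
```

```text
post [[ 0.59960398 -0.04067797  0.123     ]]
```

View pics/w23c.png

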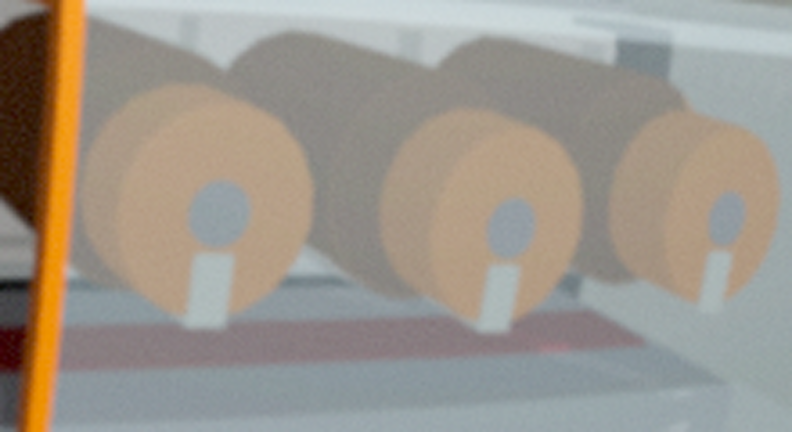

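View pics/t23c.png

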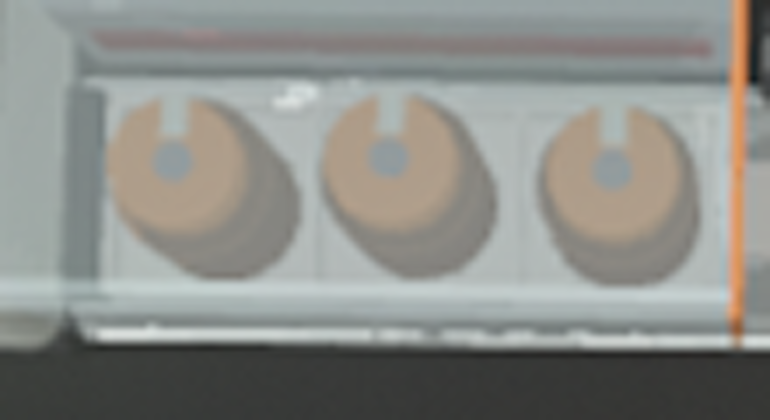

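Run:
```python
from ang import *
w=pickle.load(open("pics/wrist_23.pkl","rb"))
f=lambda x,y:(420+x/3.6,180+y/3.6)
for a,b in [((219,213),(205,328)),((512,228),(493,331)),((727,218),(711,312))]: print(ang(w,[f(*a),f(*b)],.134))
t=pickle.load(open("pics/top_23.pkl","rb"));g=lambda x,y:(205+x/7,185+y/7)
for a,b in [((612,169),(613,105)),((388,157),(391,92)),((173,160),(175,96))]:
    P=atz(t,[g(*a),g(*b)],.134)[:,:2];d=P[1]-P[0];print(P[0],np.degrees(np.arctan2(d[1],d[0])))
```

```text
(array([[0.59957784, 0.08449377],
       [0.62398132, 0.08437036]]), np.float64(-0.2897468335967382))
(array([[0.6033506 , 0.16121558],
       [0.6274029 , 0.16069579]]), np.float64(-1.237999926922376))
(array([[0.60152293, 0.23512417],
       [0.62578173, 0.23583943]]), np.float64(1.6888711473913096))
[0.59936713 0.08161769] -0.2519322998021225
[0.60299774 0.15828745] -1.5896443975257275
[0.60146436 0.23180454] -0.3699025062270873
```

>>> send_rows(rows="0 0 0.015 0 0 0;0 0.01 0.015 0 0 0;-0.0019 0.04 0 0 0 0;-0.0019 0.04 0 0 0 0;-0.0019 0.04 0 0 0 0;-0.0019 0.04 0 0 0 0;-0.0019 0.04 0 0 0 0;-0.0019 0.04 0 0 0 0;-0.0019 0.04 0 0 0 0;-0.0019 0.04 0 0 0 0;-0.0019 0.04 0 0 0 0;-0.0019 0.04 0 0 0 0;0 0 0 0 0 0;0 0 0 0 0 0;0 0 0 0 0 0", grip=0.0, grip_force=40)

```text
clock: 44.75
tcp_pos: [0.582, 0.3741, 0.2661]
orientation: [-1.571, 0.004, -0.006]
contact_force: [0.7, 0.3, 1.0]
grip_width: 0.0
```

Run:
```python
from caps import *
from bench import r
o=r.get_obs();print(o["tcp_pos"],o["grip_width"],o["joints"].round(2))
w=grab("wrist","24")
crop(w,200,140,240,200,3.3,"pics/w24c.png")
print(proj(w,[[.5816,.3797,.171]],True))
t=pickle.load(open("pics/top0.pkl","rb"));crop(t,130,190,70,50,10,"pics/t0b.png")
s=pickle.load(open("pics/scene0.pkl","rb"));crop(s,350,155,60,40,12,"pics/s0b.png")
```

```text
[0.58201123 0.37411781 0.26608053] 1.9332735672495304e-05 [-0.94  0.5   0.41  1.49 -0.21  1.19  1.07]
[[324.52946925 240.82294727]]
```

View pics/w24c.png

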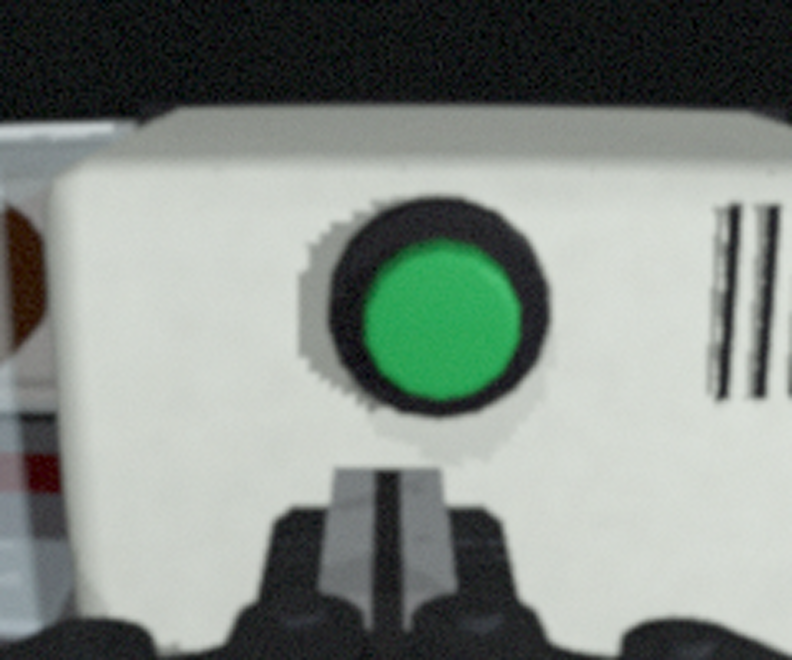

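View pics/t0b.png

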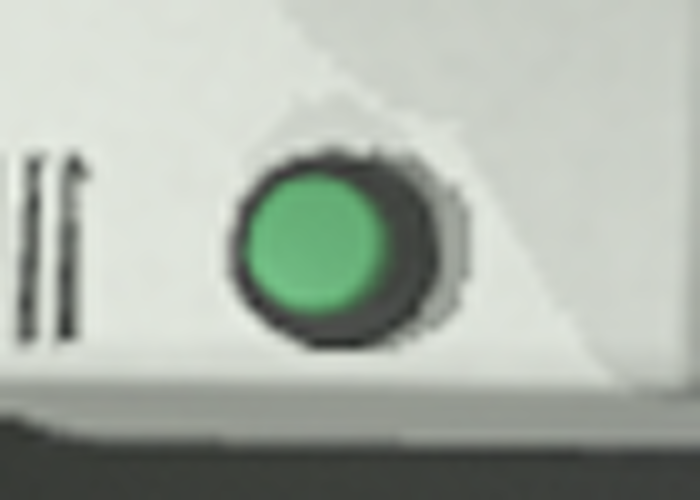

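View pics/s0b.png

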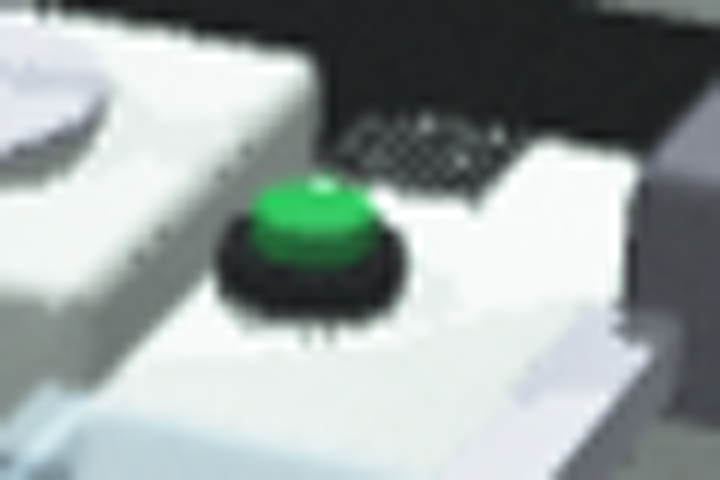

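Run:
```python
from caps import *
t=pickle.load(open("pics/top0.pkl","rb"));s=pickle.load(open("pics/scene0.pkl","rb"));w=pickle.load(open("pics/wrist_24.pkl","rb"))
a,b,c=(161.1,214.1),(375.9,172.1),(333.7,236.8)
print(tri([t,s,w],[a,b,c],[0,0,1]),tri([t,s],[a,b]),tri([t,w],[a,c],[0,1]))
for z in (.165,.175,.185): print(z,atz(t,a,z),atz(s,b,z),atz(w,c,z,True))
```

```text
[0.57977847 0.38503174 0.16858901] [0.58005702 0.38377887 0.1694753 ] [0.58118525 0.3861503  0.16247252]
0.165 [[0.58089093 0.3853561  0.165     ]] [[0.5765987  0.39290413 0.165     ]] [[0.58045905 0.38601534 0.165     ]]
0.175 [[0.57947741 0.38209033 0.175     ]] [[0.58399215 0.37202392 0.175     ]] [[0.57784298 0.38558582 0.175     ]]
0.185 [[0.57806388 0.37882457 0.185     ]] [[0.59138559 0.35114371 0.185     ]] [[0.5752269 0.3851563 0.185    ]]
```

>>> send_rows(rows="-0.002 0.011 -0.02 0 0 0;0 0 -0.03 0 0 0;0 0 -0.025 0 0 0;0 0 -0.01 0 0 0;0 0 -0.003 0 0 0;0 0 0 0 0 0;0 0 0 0 0 0")

```text
clock: 45.5
tcp_pos: [0.5805, 0.3863, 0.179]
orientation: [-1.569, 0.003, -0.006]
contact_force: [0.5, 0.6, -0.2]
grip_width: 0.0002
```

>>> send_rows(rows="0 0 -0.002 0 0 0;0 0 -0.002 0 0 0;0 0 -0.002 0 0 0;0 0 0 0 0 0")

```text
clock: 45.9
tcp_pos: [0.5797, 0.3863, 0.1714]
orientation: [-1.57, 0.004, -0.004]
contact_force: [-0.2, 0.4, 1.6]
grip_width: 0.0003
```

>>> send_rows(rows="0 0 -0.001 0 0 0;0 0 -0.001 0 0 0;0 0 0 0 0 0")

```text
clock: 46.2
tcp_pos: [0.5797, 0.3863, 0.1695]
orientation: [-1.57, 0.004, -0.004]
contact_force: [0.0, 0.1, 3.4]
grip_width: -0.0002
```

>>> send_rows(rows="0 0 -0.001 0 0 0;0 0 -0.001 0 0 0;0 0 0 0 0 0")

```text
clock: 46.5
tcp_pos: [0.5797, 0.3863, 0.1675]
orientation: [-1.57, 0.004, -0.004]
contact_force: [0.3, 1.0, 4.5]
grip_width: -0.0003
```

>>> send_rows(rows="0 0 -0.001 0 0 0;0 0 -0.001 0 0 0;0 0 0 0 0 0")

```text
clock: 46.8
tcp_pos: [0.5797, 0.3863, 0.1661]
orientation: [-1.57, 0.004, -0.004]
contact_force: [-2.0, -0.8, 8.4]
grip_width: 0.0001
```

>>> send_rows(rows="0 0 -0.001 0 0 0;0 0 -0.001 0 0 0;0 0 0 0 0 0")

```text
clock: 47.1
tcp_pos: [0.5798, 0.3864, 0.166]
orientation: [-1.569, 0.004, -0.004]
contact_force: [-5.3, -2.2, 18.0]
grip_width: -0.0001
```

>>> send_rows(rows="0 0 0.01 0 0 0;0 0 0.02 0 0 0;0 0 0.04 0 0 0;0 0 0.04 0 0 0;-0.03 0 0.02 0 0 0;-0.04 0 0 0 0 0;-0.04 0 0 0 0 0;0 0 0 0 0 0;0 0 0 0 0 0")

```text
clock: 48.0
tcp_pos: [0.4686, 0.3862, 0.293]
orientation: [-1.571, 0.003, -0.002]
contact_force: [0.7, -0.7, -0.9]
grip_width: -0.0003
```

Run:
```python
from caps import *
from bench import r
print(r.get_obs()["tcp_pos"])
t=grab("top","25");s=grab("scene","25")
```

```text
[0.46855596 0.38621991 0.29297569]
```

View pics/top_25.png

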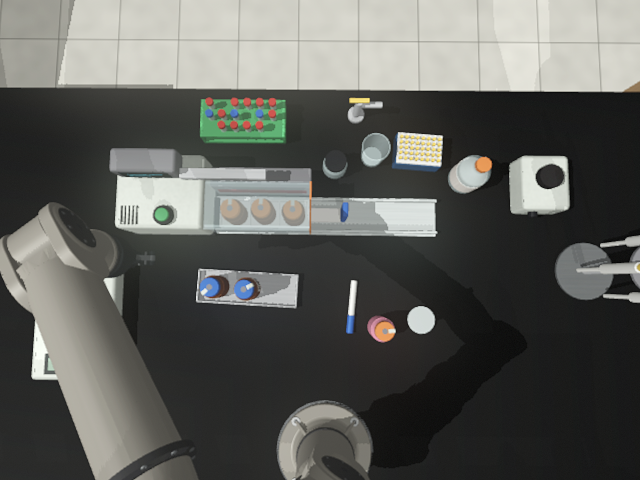

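View pics/scene_25.png

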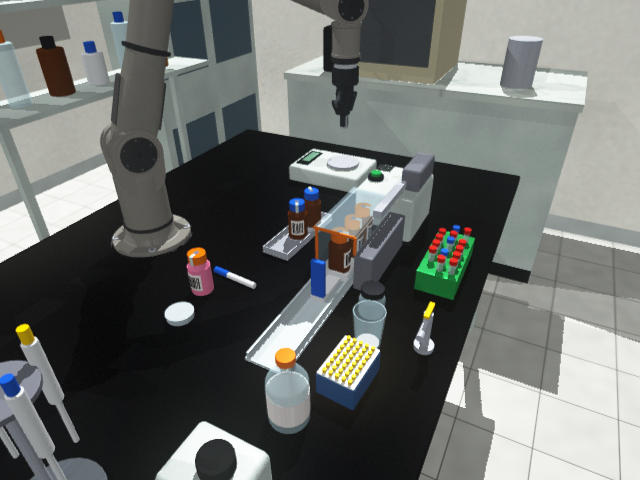

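Run:
```python
from caps import *
t=pickle.load(open("pics/top_25.pkl","rb"))
crop(t,195,180,170,70,4.6,"pics/t25c.png")
b=pickle.load(open("pics/top0.pkl","rb"))
d=cv2.absdiff(t["pixels"],b["pixels"]).max(2)[120:200,310:500];print((d>60).sum())
```

```text
0
```

View pics/t25c.png

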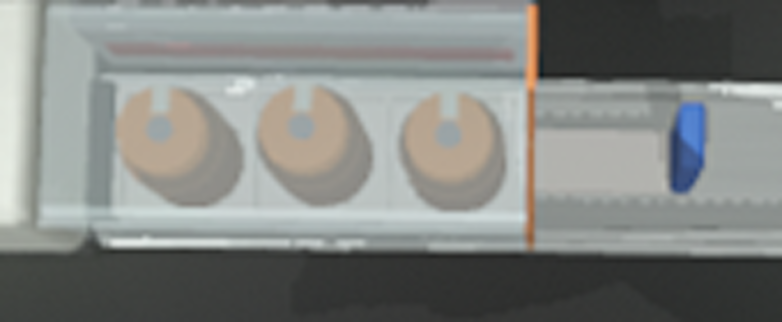

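Run:
```python
from bench import r
print(r.hand_in())
```

```text
the job is handed in; nothing more can be done
None
```

The job is done and handed in at about 48 s of the 208 s allowed.

- **Finished bottles:** I drew the carrier out, to about 128 mm in front of the hood's mouth, and stood both blue-capped bottles upright in the steel tray. There were only two.
- **Fresh bottles:** All three orange-capped bottles stand in the carrier pockets, and the barcodes face the reader's side. After the slide their seal strips measured within about 2° of square. Top and wrist cameras agreed to within about 2°.
- **Carrier home:** I slid it in until it stopped moving and the push force rose from about 10 N to 21 N. It stopped about 2 mm further in than my camera estimate, which is within calibration error. The last top view shows its front end at the end stop.
- **Start button:** Only then did I press it. It bottomed out after about 6 mm of travel, at up to 18 N, and I withdrew the arm clear of everything.

In the last pictures everything stands upright. A before-and-after comparison of the top view around the jar, beaker, tip box and media bottle showed no change. By eye, the pink look-alike, dish and marker are also where they were. I saw no contact with the hood, no slip of the grip and no knocked bottle. No check failed.

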